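# Build up the slatted prop crate

### The arm

A 6-joint arm with a two-finger parallel gripper is mounted at the origin on the work surface. World frame = base frame: x ahead of the robot, y to its left, z up, the work surface at z = 0. Lengths are in m, angles in rad, forces in N, time in s.
With the tool pointing down it reaches from about 0.275 to 0.75 m from the base axis. Payload 10.2 kg.
Tool frame: the origin (TCP) lies at the very end of the fingers, on their centre line; the grasp point (between the pads) lies behind it (manip.grip_point_offset is the z of the grasp point in the tool frame, in m); z points along the fingers, y is the direction in which the jaws open and shut (so a half turn about z gives the same grasp; the last joint's range is limited). The gripper opens to 88 mm and grips with 3 to 60 N. Pads are 18 mm wide; open, the fingers measure 123 mm over their backs; the gripper's body (75 mm by 187 mm) begins 45 mm behind the grasp point.
Start: joints at [0.911, 0.313, 1.498, -0, 1.331, -0.223], TCP at [0.222, 0.476, 0.211] pointing down, gripper open.
Joint ranges: [-2.94, 2.94], [-0.97, 2.17], [0.19, 2.56], [-1.23, 4.37], [0.02, 3.11], [-2.88, 2.88]. Speed limits (rad/s): [2.39, 2.39, 3.01, 3.14, 3.14, 3.14].

### API

Orientations are given as a unit quaternion [w, x, y, z].
In Python, from station import manip gives the robot as it stands.
- The arm moves only by the shell command python3 -m jog 'ROWS' [OPENING] [FORCE]. ROWS is JSON, a list that holds one entry, the list of rows, each a list of 4 numbers: the shift along the tool's x, y, z in mm, then the turn about the tool's z in rad. In form: [[[dx, dy, dz, spin], ...]]. A call has 1 to 5 rows; each row shifts and turns the pose as measured when the row begins, along the tool's axes as they then stand; what a row does not reach is not made up. A row lasts 1/12 s, in which the tool goes at most 41.7 mm and 7.16 degrees, less where a joint would pass 70% of its speed; a pose out of reach is approached as far as the arm can. A call is refused whole if a number of a shift passes 41.7 or a number of a turn 0.125, either way. A call with a gripper value outside its range is refused whole. OPENING is the finger opening in mm, from 0 to 88.1, set as the call begins (- or left out, the last holds). The fingers move at their own pace and stop on an object; FORCE is the grip in N (left out, the last holds). Time passes only in rows, so rows that do not move let the fingers close. It gives the time, the measured TCP pose, the force and the opening at its end, in the units of the state.
- manip.get_obs(): the state, without advancing time (a new reading comes with each control period).
- manip.read_camera(name): name is "scene" or "top"; returns (picture, depth): 480x640x3 uint8, red, green, blue; 480x640 float32, m along the optical axis (not along the pixel's ray), 0 where there is no reading.
- manip.camera_params(name): a dict with "fx", "fy", "cx", "cy" (pixels), "k1" (the pictures are not rectified: a ray, as slopes to the right and down, at radius r is drawn at 1 + k1 r^2 times it, then the intrinsics apply), "R" (3x3) and "t" (3): a world point X has camera coordinates R X + t. Camera axes: x right, y down, z forward; pixel columns grow to the right and rows downward; lengths in m; the calibration is good to about 2 mm. A picture is of the moment at which its call begins. camera_params takes no time and is no camera call.
- manip.hand_in(): hands the job in, once; it reports no verdict.
The state is a dict: "time": time; "joint_positions": joint angles; "qvel": joint speeds; "joint_torque": joint torques, N m; "eef_pos": TCP position; "tool_rot": TCP orientation; "force": force on the tool from outside, world axes, zero at the start; "torque": the same for the moment, N m; "width": finger opening in m.
Only numpy, scipy, OpenCV 4.12 (cv2) and the standard library are available. Lean on these libraries where they do the work, as an engineer would, in place of code of your own. Each camera call takes 0.05 s, during which the arm holds its last target.

### The job

On the dressing-room counter, build up the walls of the knock-down prop crate. Lay the two notched slats crosswise on the crate's two bottom runners, notches up and centred, each fully down in a pair of the runners' notches (the crate floor has some slack in its grey tray, so feel for the notches); then lay the two longer plain slats crosswise on top, centred and fully down in the notches of the slats below. Do not disturb the spray can, the jar or the spectacle case.

Things in the scene. Friction and masses are not known exactly. Their poses are not given: they have to be found in the camera images.
- tray: Shallow grey open tray fixed to the counter, 230 (its x) x 190 (its y) x 16 mm high; origin at the centre of its underside, on the counter. In it lies a plywood crate floor (top 14 mm above the counter) with two fixed wooden runners parallel to the tray's x at y = +55 and -55 mm, open space between them. Floor and runners have slack along the tray's x only.
- left_runner (a point): Point fixed to the tray at x 0, y +55, 40 mm above the counter: on the line of the left runner's top. Runner: 170 long, 22 wide; two notches in its top edge, 110 mm apart, 26 wide along x, 11 deep (bottoms 29 mm above the counter). They centre at x = s + 55 and s - 55 mm in the tray's frame; s, the slack, is unknown within -12..+12 mm: not reported, to be felt or seen.
- right_runner (a point): The same point for the right runner, tray y -55. Both runners sit on one floor, so s is the same for both and their notches line up across the tray. A 22 mm slat has 2 mm play either side in a notch; if it misses, it stays 11 mm too high on the runners' tops. The floor keeps its place under sideways pushes below about 20 N; pushed harder it slides.
- notched0_mid (a point): Centre (half-way up) of the first notched slat: pale wood, 160 mm long (its x), 22 mm wide (y), 26 mm high (z), about 55 g, lying on the counter notches up. Two notches across its top edge at x = +55 and -55 mm, 26 mm wide and 11 mm deep. Belongs in the first layer, along the tray's y; when fully down in the runners' notches its centre is 42 mm above the counter.
- notched1_mid (a point): Centre of the second notched slat, identical to the first; the two are interchangeable.
- plain0_mid (a point): Centre (half-way up) of the first plain slat: pale wood, straight and without notches, 180 mm long (its x), 22 mm wide (y), 26 mm high (z), about 62 g. Belongs in the second layer, along the tray's x, over a runner, lying in one top notch of each notched slat; when fully down its centre is 57 mm above the counter.
- plain1_mid (a point): Centre of the second plain slat, identical to the first; the two are interchangeable.
- spray: Bystander: bare metal spray can with a black cap, 52 mm across, 170 mm tall, standing; origin at the centre of its underside. Leave alone.
- jar: Bystander: squat amber jar with a black cap, 72 mm across, 85 mm tall; origin at the centre of its underside. Leave alone.
- case: Bystander: dark spectacle case, 60 (x) x 155 (y) x 34 mm high, lying on the counter beyond the tray; origin at the centre of its underside. Leave alone.
There are look-alikes about, which are no part of the job. Leave any orange or purple look-alike of the part that bears notched1_mid alone.

How it is judged:
On the way:
1. both notched slats lie fully down in the runners' notches, crosswise, centred, notches up (z of notched0_mid in the frame of tray between 0.0395 and 0.0445 m and (x of notched0_mid in the frame of tray between 0.039 and 0.071 m or x of notched0_mid in the frame of tray between -0.071 and -0.039 m) and y of notched0_mid in the frame of tray between -0.009 and 0.009 m and angle between each of notched0_mid, notched1_mid's own z axis and vertical below 0.06 rad and angle between the x axis of each of notched0_mid, notched1_mid and the y axis of tray, either way round below 0.06 rad and z of notched1_mid in the frame of tray between 0.0395 and 0.0445 m and (x of notched1_mid in the frame of tray between 0.039 and 0.071 m or x of notched1_mid in the frame of tray between -0.071 and -0.039 m) and y of notched1_mid in the frame of tray between -0.009 and 0.009 m and horizontal distance between notched0_mid and notched1_mid between 0.103 and 0.117 m), for 0.2 s.
At the end, for the whole second after the job is handed in: Notched slats across the runners, notches up, in separate notch pairs: centres 42 mm up (+-2.5), 9 mm from mid-line, 0.06 rad. Plain slats level on top over the runners: centres 57 mm up (+-2.5), 66 to 89 mm from both notched centres, 0.08 rad. All at rest (all of step 1 and z of plain0_mid in the frame of tray between 0.0545 and 0.0595 m and (y of plain0_mid in the frame of tray between 0.042 and 0.068 m or y of plain0_mid in the frame of tray between -0.068 and -0.042 m) and angle between plain0_mid's own x axis and vertical between 1.51 and 1.63 rad and angle between the x axis of each of plain0_mid, plain1_mid and the x axis of tray, either way round below 0.08 rad and horizontal distance between plain0_mid and notched0_mid between 0.066 and 0.089 m and horizontal distance between plain0_mid and notched1_mid between 0.066 and 0.089 m and z of plain1_mid in the frame of tray between 0.0545 and 0.0595 m and (y of plain1_mid in the frame of tray between 0.042 and 0.068 m or y of plain1_mid in the frame of tray between -0.068 and -0.042 m) and angle between plain1_mid's own x axis and vertical between 1.51 and 1.63 rad and horizontal distance between plain1_mid and notched0_mid between 0.066 and 0.089 m and horizontal distance between plain1_mid and notched1_mid between 0.066 and 0.089 m and horizontal distance between plain0_mid and plain1_mid between 0.1 and 0.12 m and linear speed of each of notched0, notched1, plain0, plain1 below 0.02 m/s); the robot touches nothing.
It fails at once if the spray can is shifted by more than 30 mm (distance of spray from where it was at the start of the episode above 0.03 m).
It fails at once if the jar is shifted by more than 30 mm (distance of jar from where it was at the start of the episode above 0.03 m).
It fails at once if the spectacle case is shifted by more than 30 mm (distance of case from where it was at the start of the episode above 0.03 m).
It also fails if it takes over 72 s, if anything falls off the work surface, if the arm or the gripper's body presses on something with over 40 N, if the wrist force passes 120 N, or if a joint passes its speed limit or range.

## Working session

There is one attempt and no reset: what is moved stays moved. The work goes in short steps, Python scripts to look and compute and a shell command to move; the robot and the scene stay as the last step left them, time stands still between calls to the robot, and variables do not carry over. Pictures are saved under pics/ and viewed, and the job is handed in when it is done.

```bash
ls; mkdir -p pics; python3 - <<'E'
from station import manip
import cv2,numpy as np
print(manip.get_obs()); print(manip.grip_point_offset)
for n in("scene","top"):
    im,d=manip.read_camera(n); np.savez(f"pics/{n}0.npz",im=im,d=d)
    cv2.imwrite(f"pics/{n}0.png",im[:,:,::-1]); print(n,manip.camera_params(n), (d>0).mean())
E
```

```text
pics
{'time': 0.0, 'joint_positions': array([ 9.10620317e-01,  3.13433853e-01,  1.49841866e+00,  1.11976606e-05,
        1.33097731e+00, -2.23385423e-01]), 'qvel': array([ 1.12573947e-03,  6.66743352e-04,  1.58765702e-05,  1.05908711e-04,
       -2.54845974e-04,  1.91858179e-03]), 'joint_torque': array([-5.92067900e-04, -4.02212977e+01, -2.52266783e+01,  6.93698181e-02,
        3.53550108e-02, -1.64831422e-04]), 'eef_pos': array([0.22192522, 0.47549196, 0.21077628]), 'tool_rot': array([-2.69390892e-04,  2.16664574e-01,  9.76245912e-01, -5.56869207e-04]), 'force': array([-0.13144008,  0.41539893, -0.08665236]), 'torque': array([-0.00576365, -0.01167414,  0.02232075]), 'width': 0.087906138629612}
-0.0187
scene {'fx': 569.1996597831886, 'fy': 569.1996597831886, 'cx': 318.2857076569616, 'cy': 244.64585001331128, 'k1': -0.046191525326683955, 'R': array([[-0.09254198,  0.9956318 ,  0.01238145],
       [ 0.85634025,  0.08592756, -0.50921296],
       [-0.50805252, -0.03652084, -0.86055149]]), 't': array([ 0.1405176 , -0.41274512,  1.95278257])} 0.996044921875
top {'fx': 464.12342931613466, 'fy': 464.12342931613466, 'cx': 326.7862384521735, 'cy': 243.48764198600105, 'k1': 0.02966046464478189, 'R': array([[ 0.00558328, -0.99989316, -0.01350923],
       [-0.99880819, -0.00492116, -0.04855904],
       [ 0.04848737,  0.01376425, -0.99872895]]), 't': array([-0.08218245,  0.53692168,  1.26924218])} 0.9959309895833334
```

View pics/scene0.png

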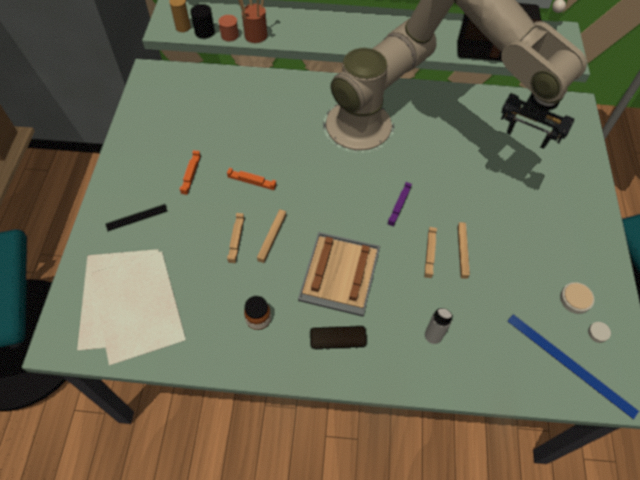

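View pics/top0.png

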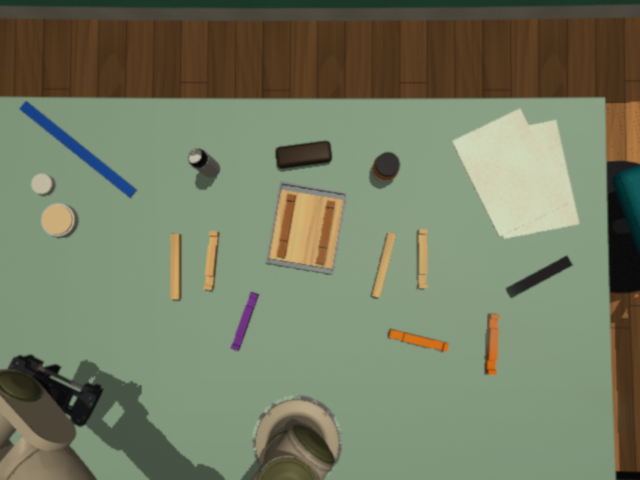

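Slats in the top picture:
- Pale plain: (175,266) and (384,265).
- Pale notched: (211,261) and (422,258).
- Look-alikes to leave alone: purple (245,321), orange (418,340) and orange (492,344).

The tray is at (306,228), with its runners at (287,226) and (326,233).

```bash
cat > h.py <<'E'
import numpy as np,cv2
from station import manip
def ray(name,px):
    p=manip.camera_params(name); px=np.atleast_2d(px).astype(float)
    K=np.array([[p['fx'],0,p['cx']],[0,p['fy'],p['cy']],[0,0,1]])
    u=cv2.undistortPoints(px[:,None],K,np.array([p['k1'],0,0,0]))[:,0]
    R=np.array(p['R']);t=np.array(p['t'])
    return -R.T@t, np.c_[u,np.ones(len(u))]@R
def plane(name,px,z):
    o,d=ray(name,px); return o+d*((z-o[2])/d[:,2])[:,None]
def proj(name,X):
    p=manip.camera_params(name);X=np.atleast_2d(X)
    c=X@np.array(p['R']).T+p['t'];u=c[:,:2]/c[:,2:]
    u=u*(1+p['k1']*(u**2).sum(1,keepdims=True))
    return u*[p['fx'],p['fy']]+[p['cx'],p['cy']]
def quad(pts):
    (c,(w,h),a)=cv2.minAreaRect((pts[:,:2]*1000).astype(np.float32))
    if w<h: w,h=h,w; a+=90
    a=(a+90)%180-90
    return np.round(c,1),round(w,1),round(h,1),round(np.deg2rad(a),4)
def pale(im,boxes=None):
    hsv=cv2.cvtColor(im,cv2.COLOR_RGB2HSV)
    return cv2.inRange(hsv,(8,90,110),(22,190,255))
E
python3 - <<'E'
from h import *
for n in("top","scene"):
    z=np.load(f"pics/{n}0.npz");im=z['im'];d=z['d']
    big=cv2.resize(im,None,fx=2.5,fy=2.5,interpolation=cv2.INTER_CUBIC)
    c=big[500:800,400:1150] if n=="top" else big[470:800,520:1270]
    cv2.imwrite(f"pics/{n}crop.png",c[:,:,::-1])
    hsv=cv2.cvtColor(im,cv2.COLOR_RGB2HSV)
    m=pale(im)
    for c in cv2.findContours(m,cv2.RETR_EXTERNAL,cv2.CHAIN_APPROX_NONE)[0]:
        a=cv2.contourArea(c)
        if a<150 or a>1500: continue
        x,y=c[:,0].mean(0)
        if (n=="top" and not(200<y<320)) or (n!="top" and not 200<y<300): continue
        print(n,c[:,0].mean(0).round(),a,quad(plane(n,c[:,0],.026 if n=="top" else .02)))
    px=dict(top=[(287,226),(326,233)],scene=[(322,264),(360,272)])[n]
    for p in px: print(p,hsv[p[1],p[0]])
E
```

```text
top [175. 266.] 518.5 (array([472.1, 334.4]), 177.5, 21.9, np.float64(0.022))
top [383. 265.] 463.0 (array([ 480.3, -233.6]), 179.6, 22.1, np.float64(-0.2496))
top [211. 260.] 449.0 (array([490. , 236.8]), 159.9, 26.7, np.float64(-0.0822))
top [422. 258.] 419.0 (array([ 498.7, -338.5]), 157.7, 21.7, np.float64(-0.0044))
top [ 57. 219.] 592.0 (array([598.8, 658.4]), 76.0, 74.1, np.float64(-1.5643))
(287, 226) [ 13 166 146]
(326, 233) [ 13 173 147]
scene [579. 296.] 431.5 (array([598.5, 659.2]), 73.1, 69.4, np.float64(-1.4754))
scene [430. 251.] 317.0 (array([489.9, 236.7]), 164.7, 23.4, np.float64(-0.0839))
scene [463. 249.] 336.5 (array([473., 334.]), 180.2, 23.6, np.float64(0.0239))
scene [235. 236.] 310.0 (array([ 497.7, -342.8]), 164.7, 25.8, np.float64(-0.0018))
scene [271. 235.] 337.5 (array([ 481.1, -238. ]), 184.0, 22.6, np.float64(-0.2489))
scene [ 71. 219.] 722.0 (array([ 461.3, -852.1]), 458.9, 34.2, np.float64(-0.0284))
(322, 264) [ 12 156 126]
(360, 272) [ 12 156 126]
```

View pics/topcrop.png

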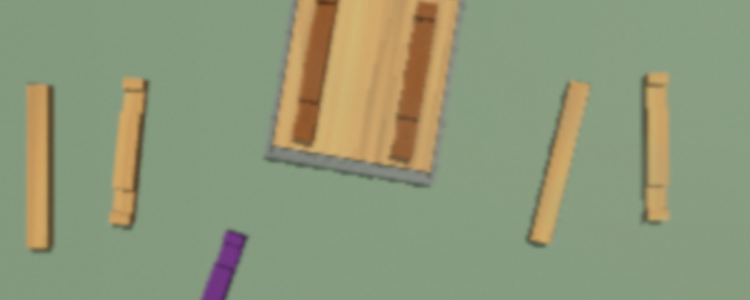

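View pics/scenecrop.png

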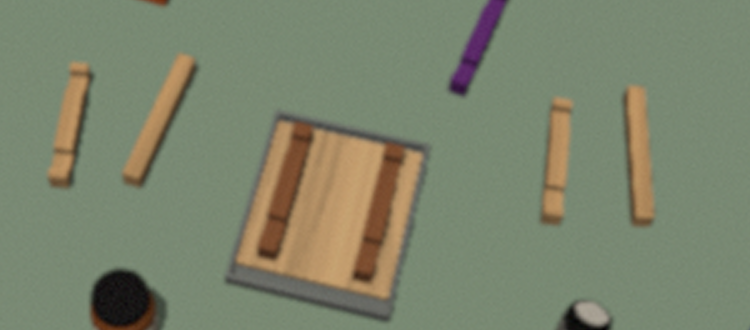

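The crops confirm the choice: cross lines near both ends of the pale notched slats at top (211,261) and (422,258), and none on the plain slats at (175,266) and (384,265). Next I measure the tray pose and the runners.

```bash
python3 - <<'E'
from h import *
for n in("top","scene"):
    z=np.load(f"pics/{n}0.npz");im=z['im'];d=z['d']
    hsv=cv2.cvtColor(im,cv2.COLOR_RGB2HSV)
    p=manip.camera_params(n)
    vv,uu=np.mgrid[:480,:640]
    o,r=ray(n,np.c_[uu.ravel(),vv.ravel()])
    P=(o+r*d.reshape(-1,1)).reshape(480,640,3)
    x0,x1,y0,y1=(255,355,175,280) if n=="top" else (290,385,225,320)
    sub=np.zeros((480,640),np.uint8);sub[y0:y1,x0:x1]=255
    c=plane(n,[((x0+x1)/2,(y0+y1)/2)],0)
    zz=P[y0:y1,x0:x1,2]; print(n,'zhist',np.histogram(zz,bins=np.arange(-.01,.06,.005)))
    # brown runners by colour, excluding depth
    m=cv2.inRange(hsv,(5,140,60),(16,255,175))&sub
    for ct in cv2.findContours(m,cv2.RETR_EXTERNAL,cv2.CHAIN_APPROX_NONE)[0]:
        if cv2.contourArea(ct)>60: print('runner',cv2.contourArea(ct),ct[:,0].mean(0),quad(plane(n,ct[:,0],.04)))
    # tray outline
    m=cv2.inRange(hsv,(95,20,40),(130,120,160))&sub
    # pale floor+runners = non-green non-grey
    f=cv2.inRange(hsv,(5,80,50),(25,255,255))&sub
    ct=max(cv2.findContours(f,cv2.RETR_EXTERNAL,cv2.CHAIN_APPROX_NONE)[0],key=cv2.contourArea)
    print('floor',quad(plane(n,ct[:,0],.014)))
    g=(cv2.bitwise_not(cv2.inRange(hsv,(40,25,60),(85,255,255))))&sub
    ct=max(cv2.findContours(g,cv2.RETR_EXTERNAL,cv2.CHAIN_APPROX_NONE)[0],key=cv2.contourArea)
    print('tray',quad(plane(n,ct[:,0],.016 if n=='top' else .010)))
    b=cv2.resize(im[y0:y1,x0:x1],None,fx=5.5,fy=5.5,interpolation=cv2.INTER_CUBIC)
    cv2.imwrite(f"pics/{n}tray.png",b[:,:,::-1])
E
```

```text
top zhist (array([ 166, 2480, 2263,  673, 2462, 1321,   81,  211,  112,  382,  305,
         11,    0]), array([-0.01 , -0.005,  0.   ,  0.005,  0.01 ,  0.015,  0.02 ,  0.025,
        0.03 ,  0.035,  0.04 ,  0.045,  0.05 ,  0.055]))
runner 436.0 [325.48507463 231.5       ] (array([568.7, -76.1]), 169.8, 22.7, np.float64(-0.1587))
runner 472.5 [285.8        224.76296296] (array([586.2,  31.8]), 170.1, 24.5, np.float64(-0.1665))
floor (array([578. , -21.6]), 193.7, 176.8, np.float64(-0.1623))
tray (array([582.3, -22.5]), 229.3, 187.4, np.float64(-0.1628))
scene zhist (array([ 223, 1586, 2136,  933, 1602, 1372,  284,  124,  129,  271,  270,
         60,    0]), array([-0.01 , -0.005,  0.   ,  0.005,  0.01 ,  0.015,  0.02 ,  0.025,
        0.03 ,  0.035,  0.04 ,  0.045,  0.05 ,  0.055]))
runner 312.5 [359.00884956 272.73451327] (array([593.2,  30.2]), 175.7, 19.6, np.float64(-0.1622))
runner 329.5 [321.80530973 263.76106195] (array([575.3, -77.5]), 176.8, 21.6, np.float64(-0.1626))
floor (array([577.9, -24. ]), 200.8, 177.2, np.float64(-0.1627))
tray (array([582.6, -25.1]), 234.1, 190.3, np.float64(-0.1638))
```

View pics/toptray.png

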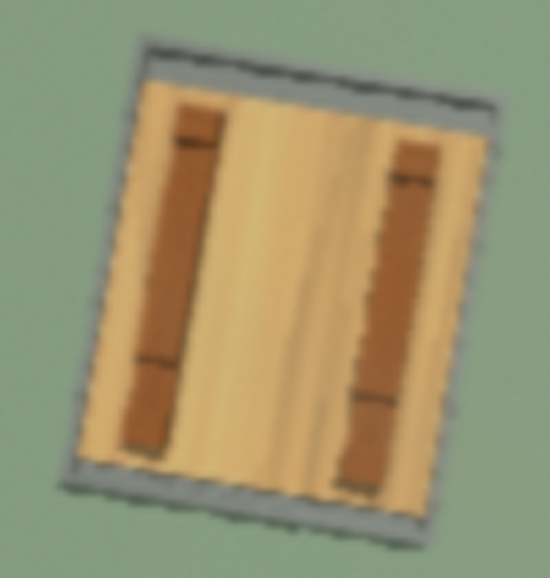

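View pics/scenetray.png

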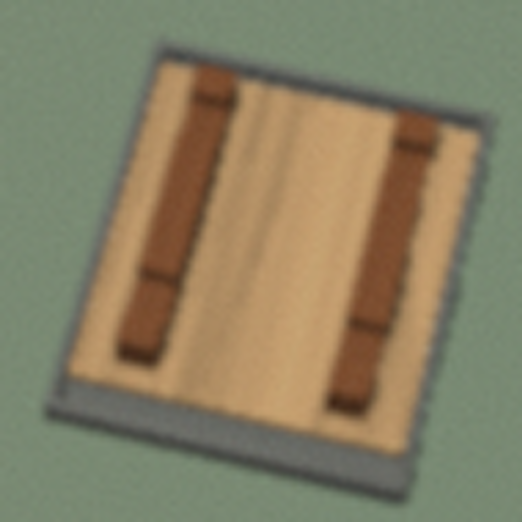

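```bash
python3 - <<'E'
from h import *
yaw=-.163;ex=np.array([np.cos(yaw),np.sin(yaw)]);ey=np.array([-ex[1],ex[0]])
L=dict(top=[(196,142),(157,360),(412,180),(374,398)],scene=[(213,98),(158,275),(415,146),(369,323)])
off=dict(top=(255,175),scene=(290,225))
for n in L:
    px=(np.array(L[n])+.5)/5.5-.5+off[n]
    W=plane(n,px,.039 if n=='top' else .035)[:,:2]*1000
    loc=(W-[582.4,-23.8])@np.c_[ex,ey]
    print(n,W.round(1).tolist(),loc.round(1).tolist(), -manip.camera_params(n)['R'].T@manip.camera_params(n)['t'])
E
```

```text
top [[652.8, 20.3], [544.8, 38.5], [634.4, -86.5], [526.6, -68.4]] [[62.3, 55.0], [-47.2, 55.4], [61.5, -53.5], [-47.8, -53.1]] [ 0.4751984  -0.09700155  1.29259109]
scene [[501.7, -65.4], [610.6, -84.7], [520.5, 43.5], [627.5, 25.4]] [[-72.9, -54.1], [37.7, -55.5], [-72.0, 56.4], [36.5, 55.9]] [ 1.35857015 -0.03312036  1.46855496]
```

Both views agree: the slack s is about -5 mm, so the notch centres are near (631.6,-31.1) and (523.1,-13.2) mm. Tray yaw is -0.163. Now a helper that works out how far to go.

```bash
cat > go.py <<'E'
# usage: go.py x y z(mm) toolx_angle ; prints remaining spin and shift in tool axes (before/after spin)
import sys,numpy as np
from scipy.spatial.transform import Rotation as R
from station import manip
o=manip.get_obs();q=o['tool_rot'];M=R.from_quat([q[1],q[2],q[3],q[0]]).as_matrix()
p=np.array(o['eef_pos'])*1000;a=np.arctan2(M[1,0],M[0,0])
print('t',round(o['time'],2),'p',p.round(1),'ang',round(a,4),'F',np.round(o['force'],1),'T',np.round(o['torque'],2),'w',round(o['width']*1e3,1),'j6',round(o['joint_positions'][5],2),'tilt',M[2,:2].round(3))
if len(sys.argv)>4:
    x,y,z,g=map(float,sys.argv[1:5]);d=np.array([x,y,z])-p
    s=-((g-a+np.pi)%(2*np.pi)-np.pi)
    print('spin',round(s,3),'rows',round(abs(s)/.12,1),'shift now-axes',(M.T@d).round(1),'after-spin axes',((M@R.from_euler('z',s).as_matrix()).T@d).round(1))
E
python3 go.py 490 236.8 100 3.0586
```

```text
t 0.1 p [222.  475.5 210.8] ang 2.7048 F [-0.4  0.5 -0.5] T [0.02 0.07 0.04] w 88.1 j6 -0.22 tilt [ 0.    -0.001]
spin -0.354 rows 2.9 shift now-axes [-343.9 -102.8  110.9] after-spin axes [-287.  -215.6  110.9]
```

```bash
python3 -m jog '[[[0,0,0,-0.118],[0,0,0,-0.118],[0,0,0,-0.118],[-28,-21,8,0],[-28,-21,8,0]]]' 50; python3 -m jog '[[[-28,-21,10,0],[-28,-21,10,0],[-28,-21,10,0],[-28,-21,10,0],[-28,-21,10,0]]]' ; python3 go.py 490 236.8 100 3.0586
```

```text
time: 0.52
eef_pos: [0.2724, 0.4313, 0.1941]
tool_rot: [-0.001, 0.029, 1.0, -0.0]
force: [1.5, 0.1, -0.2]
width: 0.0567
time: 0.93
eef_pos: [0.4101, 0.3131, 0.1413]
tool_rot: [-0.001, 0.027, 1.0, -0.0]
force: [0.5, 0.8, -0.8]
width: 0.0498
t 0.93 p [410.1 313.1 141.3] ang 3.0885 F [ 0.5  0.8 -0.8] T [0.1  0.02 0.02] w 49.8 j6 -1.09 tilt [ 0.002 -0.001]
spin 0.03 rows 0.2 shift now-axes [-84.  -71.9  41.1] after-spin axes [-86.1 -69.4  41.1]
```

```bash
python3 -m jog '[[[-28,-24,13,0.03],[-29,-23,13,0],[-27,-22,13,0],[0,0,0,0]]]' ; python3 go.py 490 236.8 40 3.0586
```

```text
time: 1.27
eef_pos: [0.4945, 0.2295, 0.0976]
tool_rot: [-0.002, 0.045, 0.999, -0.001]
force: [-0.6, 0.4, -0.7]
width: 0.0502
t 1.27 p [494.5 229.5  97.6] ang 3.0523 F [-0.6  0.4 -0.7] T [ 0.02  0.   -0.  ] w 50.2 j6 -1.26 tilt [ 0.005 -0.002]
spin -0.006 rows 0.1 shift now-axes [ 4.9  7.  57.6] after-spin axes [ 4.8  7.1 57.6]
```

```bash
python3 -m jog '[[[5,7,20,-0.006],[0,0,25,0],[0,0,12,0],[0,0,0,0]]]' ; python3 go.py 490 236.8 4 3.0586
```

```text
time: 1.6
eef_pos: [0.4906, 0.2351, 0.0376]
tool_rot: [-0.003, 0.044, 0.999, -0.001]
force: [-1.0, -0.4, -1.3]
width: 0.05
t 1.6 p [490.6 235.1  37.6] ang 3.0535 F [-1.  -0.4 -1.3] T [-0.    0.01 -0.06] w 50.0 j6 -1.25 tilt [ 0.006 -0.002]
spin -0.005 rows 0.0 shift now-axes [ 0.5  1.7 33.6] after-spin axes [ 0.5  1.7 33.6]
```

```bash
python3 -m jog '[[[0.5,1.7,16,-0.005],[0,0,13,0],[0,0,3,0],[0,0,0,0]]]'; python3 go.py 490 236.8 5 3.0586; python3 -m jog '[[[0,0,0,0],[0,0,0,0],[0,0,0,0],[0,0,0,0],[0,0,0,0]]]' 15 25;  python3 go.py 490 236.8 150 3.0586
```

```text
time: 1.93
eef_pos: [0.4898, 0.2381, 0.0064]
tool_rot: [-0.003, 0.041, 0.999, -0.001]
force: [0.6, -0.7, -0.3]
width: 0.0495
t 1.93 p [489.8 238.1   6.4] ang 3.0599 F [ 0.6 -0.7 -0.3] T [-0.02 -0.06  0.06] w 49.5 j6 -1.25 tilt [ 0.005 -0.002]
spin 0.001 rows 0.0 shift now-axes [-0.3 -1.3  1.4] after-spin axes [-0.3 -1.3  1.4]
time: 2.35
eef_pos: [0.4913, 0.2389, 0.0102]
tool_rot: [-0.0, 0.041, 0.999, -0.0]
force: [0.3, -0.9, -0.6]
width: 0.0186
t 2.35 p [491.3 238.9  10.2] ang 3.0604 F [ 0.3 -0.9 -0.6] T [ 0.   -0.02 -0.03] w 18.6 j6 -1.25 tilt [ 0.001 -0.   ]
spin 0.002 rows 0.0 shift now-axes [   1.2   -2.3 -139.8] after-spin axes [   1.2   -2.3 -139.8]
```

```bash
python3 -m jog '[[[0,0,0,0]]]'; python3 - <<'E'
from h import *
for n,(x0,x1,y0,y1) in dict(scene=(380,500,190,290),top=(150,260,200,310)).items():
    im,d=manip.read_camera(n)
    cv2.imwrite(f"pics/{n}1.png",cv2.resize(im[y0:y1,x0:x1],None,fx=4,fy=4,interpolation=cv2.INTER_CUBIC)[:,:,::-1])
E
```

```text
time: 2.43
eef_pos: [0.4914, 0.239, 0.0106]
tool_rot: [-0.0, 0.041, 0.999, -0.0]
force: [-0.3, 0.1, 0.4]
width: 0.0154
```

View pics/scene1.png

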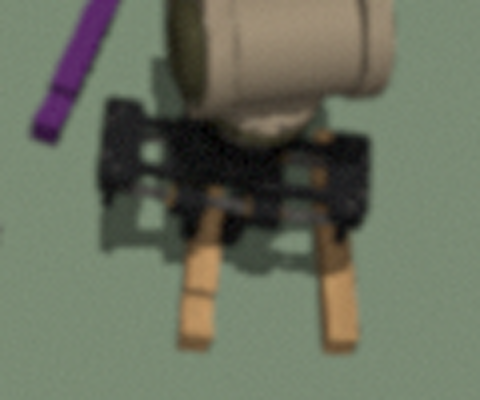

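View pics/top1.png

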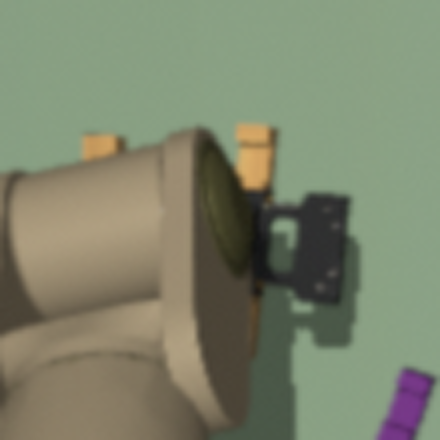

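```bash
python3 - <<'E'
from h import *
im,d=manip.read_camera("scene")
print(proj("scene",[[.4914,.239,.0106],[.490,.2368,.026],[.4914,.239,.03]]))
b=cv2.resize(im[200:285,390:480],None,fx=8,fy=7,interpolation=cv2.INTER_CUBIC)
cv2.imwrite("pics/s2.png",b[:,:,::-1])
E
python3 go.py
```

```text
[[430.59580635 252.4672434 ]
 [430.79710861 249.3906228 ]
 [431.79752717 249.18154759]]
t 2.58 p [491.3 238.9  10.3] ang 3.0604 F [-0.6  0.2  0.6] T [0.07 0.02 0.02] w 15.1 j6 -1.25 tilt [ 0.001 -0.   ]
```

View pics/s2.png

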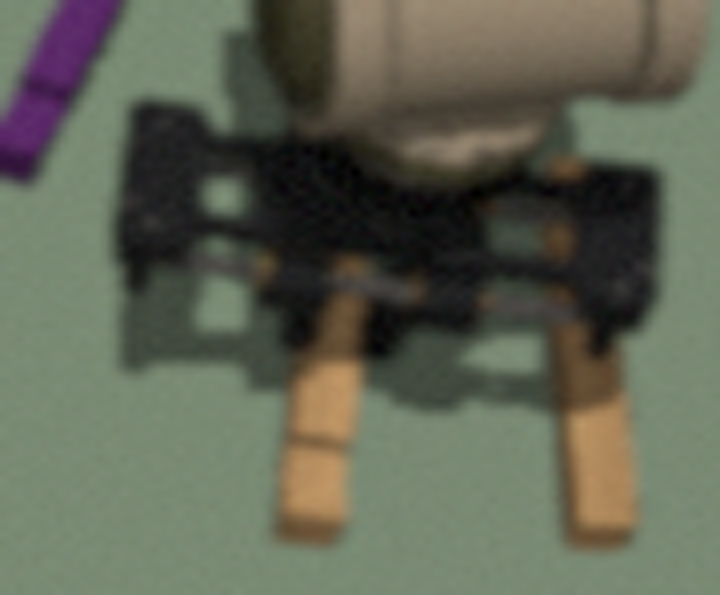

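```bash
python3 -m jog '[[[0,0,-10,0],[0,0,-15,0],[0,0,-15,0],[0,0,0,0]]]'; python3 go.py; python3 - <<'E'
from h import *
im,d=manip.read_camera("scene")
b=cv2.resize(im[190:285,390:480],None,fx=7,fy=6,interpolation=cv2.INTER_CUBIC)
cv2.imwrite("pics/s3.png",b[:,:,::-1])
E
```

```text
time: 2.92
eef_pos: [0.4909, 0.2388, 0.0528]
tool_rot: [-0.001, 0.041, 0.999, -0.0]
force: [0.4, 0.0, -0.6]
width: 0.0151
t 2.92 p [490.9 238.8  52.8] ang 3.0603 F [ 0.4  0.  -0.6] T [ 0.01 -0.02  0.04] w 15.1 j6 -1.25 tilt [ 0.002 -0.001]
```

View pics/s3.png

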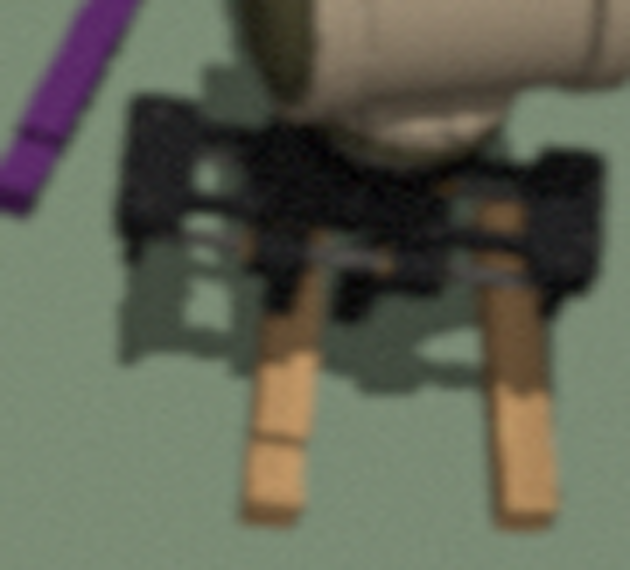

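```bash
python3 - <<'E'
from h import *
im,d=manip.read_camera("scene")
for z in (.03,.0528,.07,.09):
    p=proj("scene",[[.4909,.2388,z]])[0]; print(z,p,((p-[390,190])*[7,6]).round())
vv,uu=np.mgrid[190:285,390:480]
o,r=ray("scene",np.c_[uu.ravel(),vv.ravel()])
P=(o+r*d[190:285,390:480].reshape(-1,1)).reshape(95,90,3)
# column through left finger tip x~ 280/7=40 ; right ~ 350/7=50
for c in (40,45,50):
    print(c,[(int(v),*(P[v,c]*1000).round().astype(int)) for v in range(36,62,2)])
E
```

```text
0.03 [431.72799289 249.02922914] [292. 354.]
0.0528 [433.16972336 245.08174235] [302. 330.]
0.07 [434.27976176 242.04134564] [310. 312.]
0.09 [435.59548772 238.43634117] [319. 291.]
40 [(36, np.int64(510), np.int64(206), np.int64(180)), (38, np.int64(505), np.int64(210), np.int64(163)), (40, np.int64(514), np.int64(209), np.int64(167)), (42, np.int64(522), np.int64(208), np.int64(170)), (44, np.int64(523), np.int64(210), np.int64(162)), (46, np.int64(523), np.int64(212), np.int64(151)), (48, np.int64(499), np.int64(221), np.int64(103)), (50, np.int64(497), np.int64(223), np.int64(89)), (52, np.int64(496), np.int64(225), np.int64(77)), (54, np.int64(472), np.int64(235), np.int64(26)), (56, np.int64(480), np.int64(234), np.int64(29)), (58, np.int64(485), np.int64(235), np.int64(25)), (60, np.int64(493), np.int64(234), np.int64(27))]
45 [(36, np.int64(515), np.int64(218), np.int64(191)), (38, np.int64(514), np.int64(220), np.int64(179)), (40, np.int64(419), np.int64(250), np.int64(24)), (42, np.int64(514), np.int64(224), np.int64(160)), (44, np.int64(430), np.int64(251), np.int64(18)), 
[... 358 characters left out ...]
int64(488), np.int64(250), np.int64(21))]
50 [(36, np.int64(510), np.int64(233), np.int64(184)), (38, np.int64(516), np.int64(232), np.int64(184)), (40, np.int64(403), np.int64(270), np.int64(0)), (42, np.int64(517), np.int64(236), np.int64(165)), (44, np.int64(514), np.int64(239), np.int64(151)), (46, np.int64(498), np.int64(246), np.int64(116)), (48, np.int64(497), np.int64(249), np.int64(104)), (50, np.int64(501), np.int64(249), np.int64(100)), (52, np.int64(502), np.int64(251), np.int64(90)), (54, np.int64(501), np.int64(253), np.int64(78)), (56, np.int64(459), np.int64(270), np.int64(-2)), (58, np.int64(468), np.int64(269), np.int64(2)), (60, np.int64(472), np.int64(270), np.int64(-3))]
```

```bash
python3 - <<'E'
from h import *
z=np.load("pics/scene0.npz");im=z['im'];d=z['d']
x0,x1,y0,y1=495,585,80,160
T=np.array([.222,.4755,.2108]);j=np.array([.423,.906,0])
for s in(-.055,0,.055):print(proj("scene",[T+s*j, T+s*j+[0,0,.02]]))
vv,uu=np.mgrid[y0:y1,x0:x1]
o,r=ray("scene",np.c_[uu.ravel(),vv.ravel()]);P=(o+r*d[y0:y1,x0:x1].reshape(-1,1))
q=P-T; m=(np.linalg.norm(q[:,:2],axis=1)<.09)&(P[:,2]>.12)
a=q[m]@j; 
for lo in np.arange(-.08,.08,.01):
    k=(a>=lo)&(a<lo+.01)
    if k.any(): print(round(lo,2),k.sum(),'zmin',np.sort(P[m][k,2])[:6].round(3))
cv2.imwrite("pics/s0f.png",cv2.resize(im[y0:y1,x0:x1],None,fx=7,fy=7,interpolation=cv2.INTER_CUBIC)[:,:,::-1])
E
```

```text
[[505.69135632 137.60122075]
 [507.69706843 132.98938869]]
[[523.43351099 145.12916423]
 [525.63724878 140.56026161]]
[[541.41861107 152.78140048]
 [543.82528897 148.2579975 ]]
-0.08 105 zmin [0.306 0.307 0.309 0.311 0.312 0.314]
-0.07 135 zmin [0.24  0.249 0.249 0.257 0.259 0.261]
-0.06 168 zmin [0.24  0.241 0.242 0.242 0.242 0.244]
-0.05 130 zmin [0.242 0.242 0.243 0.244 0.25  0.25 ]
-0.04 164 zmin [0.316 0.317 0.317 0.318 0.32  0.32 ]
-0.03 176 zmin [0.314 0.314 0.315 0.316 0.317 0.317]
-0.02 181 zmin [0.311 0.314 0.315 0.317 0.318 0.318]
-0.01 190 zmin [0.312 0.315 0.317 0.318 0.318 0.318]
-0.0 203 zmin [0.309 0.314 0.316 0.316 0.318 0.319]
0.01 202 zmin [0.31  0.311 0.314 0.315 0.315 0.317]
0.02 209 zmin [0.31  0.315 0.315 0.316 0.317 0.317]
0.03 148 zmin [0.312 0.312 0.314 0.314 0.314 0.315]
0.04 126 zmin [0.237 0.239 0.24  0.241 0.244 0.244]
0.05 123 zmin [0.242 0.246 0.247 0.248 0.25  0.251]
0.06 106 zmin [0.304 0.308 0.309 0.311 0.312 0.314]
0.07 111 zmin [0.304 0.304 0.306 0.31  0.311 0.312]
```

View pics/s0f.png

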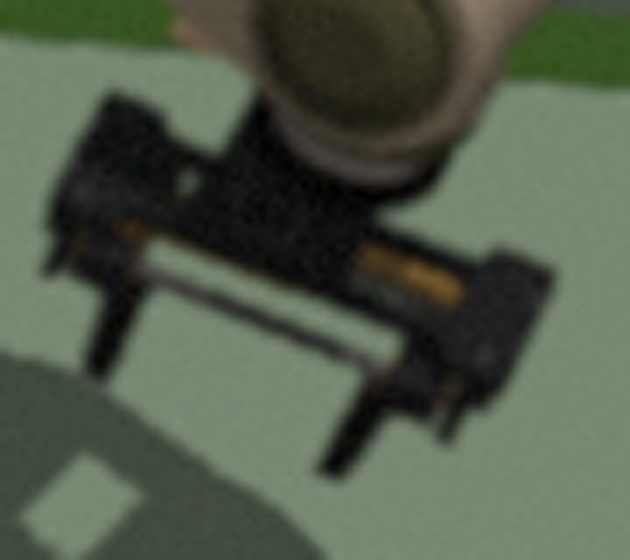

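The fingers shut above the slat. Depth puts the fingertips some 20-28 mm higher than the reported TCP, so I will reopen and feel for the counter gently.

```bash
python3 -m jog '[[[0,0,0,0],[-1,-2,0,0],[0,0,0,0]]]' 50; python3 -m jog '[[[0,0,15,0],[0,0,15,0],[0,0,14,0],[0,0,0,0]]]';python3 go.py 490 237.2 0 3.0586;  python3 -m jog '[[[0,0,5,0],[0,0,4,0],[0,0,0,0]]]';python3 go.py 490 237.2 0 3.0586
```

```text
time: 3.27
eef_pos: [0.4896, 0.236, 0.0485]
tool_rot: [-0.004, 0.041, 0.999, -0.001]
force: [0.3, -0.7, -0.3]
width: 0.0329
time: 3.6
eef_pos: [0.489, 0.2354, 0.0017]
tool_rot: [-0.005, 0.041, 0.999, -0.001]
force: [0.1, 0.4, -1.4]
width: 0.05
t 3.6 p [489.  235.4   1.7] ang 3.0597 F [ 0.1  0.4 -1.4] T [ 0.02 -0.01  0.03] w 50.0 j6 -1.26 tilt [ 0.01  -0.003]
spin 0.001 rows 0.0 shift now-axes [-0.9  1.9  1.7] after-spin axes [-0.9  1.9  1.7]
time: 3.85
eef_pos: [0.4888, 0.2352, -0.0079]
tool_rot: [-0.005, 0.041, 0.999, -0.002]
force: [-0.5, 0.8, 0.1]
width: 0.0502
t 3.85 p [488.8 235.2  -7.9] ang 3.0596 F [-0.5  0.8  0.1] T [-0.01  0.06 -0.  ] w 50.2 j6 -1.26 tilt [ 0.01  -0.003]
spin 0.001 rows 0.0 shift now-axes [-0.9  2.  -7.9] after-spin axes [-0.9  2.  -7.9]
```

```bash
python3 -m jog '[[[-1,2,3,0],[0,0,3,0],[0,0,0,0]]]';python3 -m jog '[[[0,0,3,0],[0,0,0,0]]]';python3 -m jog '[[[0,0,3,0],[0,0,0,0]]]';python3 go.py 490 237.2 0 3.0586
```

```text
time: 4.1
eef_pos: [0.4908, 0.2375, -0.0134]
tool_rot: [-0.004, 0.041, 0.999, -0.001]
force: [-0.7, -0.6, 0.8]
width: 0.0503
time: 4.27
eef_pos: [0.491, 0.2377, -0.0163]
tool_rot: [-0.004, 0.041, 0.999, -0.001]
force: [-0.9, 0.4, -0.1]
width: 0.0501
time: 4.43
eef_pos: [0.4911, 0.2377, -0.0194]
tool_rot: [-0.004, 0.041, 0.999, -0.001]
force: [-0.1, -0.5, -0.1]
width: 0.0502
t 4.43 p [491.1 237.7 -19.4] ang 3.0598 F [-0.1 -0.5 -0.1] T [-0.01 -0.02 -0.01] w 50.2 j6 -1.25 tilt [ 0.007 -0.002]
spin 0.001 rows 0.0 shift now-axes [  1.2  -0.6 -19.4] after-spin axes [  1.2  -0.6 -19.4]
```

```bash
python3 -m jog '[[[0,0,2,0],[0,0,0,0]]]';python3 -m jog '[[[0,0,2,0],[0,0,0,0]]]';python3 -m jog '[[[0,0,2,0],[0,0,0,0]]]';python3 go.py
```

```text
time: 4.6
eef_pos: [0.4911, 0.2377, -0.0216]
tool_rot: [-0.004, 0.041, 0.999, -0.001]
force: [0.0, -0.0, -0.0]
width: 0.05
time: 4.77
eef_pos: [0.4911, 0.2377, -0.0237]
tool_rot: [-0.004, 0.041, 0.999, -0.001]
force: [-0.7, 0.8, -0.7]
width: 0.0506
time: 4.93
eef_pos: [0.4911, 0.2377, -0.0259]
tool_rot: [-0.004, 0.041, 0.999, -0.001]
force: [-0.0, -0.2, -0.6]
width: 0.05
t 4.93 p [491.1 237.7 -25.9] ang 3.0598 F [-0.  -0.2 -0.6] T [ 0.05 -0.04 -0.03] w 50.0 j6 -1.25 tilt [ 0.007 -0.002]
```

```bash
python3 -m jog '[[[0,0,0,0],[0,0,0,0],[0,0,0,0],[0,0,0,0],[0,0,0,0]]]' 15 25;python3 -m jog '[[[0,0,0,0],[0,0,0,0]]]'; python3 go.py
```

```text
time: 5.35
eef_pos: [0.4912, 0.2377, -0.0259]
tool_rot: [-0.004, 0.041, 0.999, -0.001]
force: [-0.1, 0.1, 0.5]
width: 0.022
time: 5.52
eef_pos: [0.4912, 0.2377, -0.0259]
tool_rot: [-0.004, 0.041, 0.999, -0.001]
force: [-0.3, -0.1, -0.7]
width: 0.0219
t 5.52 p [491.2 237.7 -25.9] ang 3.0597 F [-0.3 -0.1 -0.7] T [ 0.01 -0.01  0.03] w 21.9 j6 -1.25 tilt [ 0.007 -0.002]
```

Gripped at 21.9 mm. With the slat resting on the counter, the reported z of -25.9 is my reference: slat bottom z = reported z + 25.9. Lift and turn.

```bash
python3 -m jog '[[[0,0,-12,0],[0,0,-20,0],[0,0,-20,0],[0,0,-20,0.1],[0,0,-12,0.118]]]'; python3 -m jog '[[[0,0,0,0.118],[0,0,0,0.118],[0,0,0,0.118],[0,0,0,0.118],[0,0,0,0.118]]]';python3 -m jog '[[[0,0,0,0.118],[0,0,0,0.118],[0,0,0,0.118],[0,0,0,0.118],[0,0,0,0.118]]]';python3 go.py 631.6 -31.1 60 1.408
```

```text
time: 5.93
eef_pos: [0.4899, 0.2373, 0.0615]
tool_rot: [-0.006, 0.151, 0.988, -0.003]
force: [-0.2, -0.5, -0.9]
width: 0.0219
time: 6.35
eef_pos: [0.4919, 0.2379, 0.0705]
tool_rot: [-0.001, 0.446, 0.895, -0.001]
force: [-0.1, -0.5, -0.8]
width: 0.022
time: 6.77
eef_pos: [0.492, 0.238, 0.0753]
tool_rot: [-0.0, 0.698, 0.716, -0.0]
force: [-0.0, -0.8, -0.1]
width: 0.0214
t 6.77 p [492.  238.   75.3] ang 1.5973 F [-0.  -0.8 -0.1] T [-0.04  0.05 -0.02] w 21.4 j6 0.21 tilt [-0.    -0.001]
spin 0.189 rows 1.6 shift now-axes [-272.7  132.4   15.3] after-spin axes [-242.9  181.4   15.3]
```

```bash
python3 -m jog '[[[0,0,2,0.09],[0,0,2,0.09],[-20,15,2,0],[-30,22,2,0],[-30,22,0,0]]]'; python3 -m jog '[[[-30,22,0,0],[-30,22,0,0],[-28,21,0,0],[-24,20,0,0],[0,0,0,0]]]';python3 go.py 631.6 -31.1 60 1.408
```

```text
time: 7.18
eef_pos: [0.5356, 0.1522, 0.072]
tool_rot: [0.0, 0.762, 0.648, 0.001]
force: [0.7, 0.4, -0.1]
width: 0.0222
time: 7.6
eef_pos: [0.6057, 0.0164, 0.077]
tool_rot: [0.002, 0.763, 0.646, 0.002]
force: [0.1, -0.6, -1.2]
width: 0.0219
t 7.6 p [605.7  16.4  77. ] ang 1.4053 F [ 0.1 -0.6 -1.2] T [-0.03  0.05 -0.  ] w 21.9 j6 -0.0 tilt [0.001 0.006]
spin -0.003 rows 0.0 shift now-axes [-42.6  33.3  17.1] after-spin axes [-42.7  33.2  17.1]
```

```bash
python3 -m jog '[[[-22,18,5,0],[-16,13,7,0],[-3,2,5,0],[0,0,3,0],[0,0,0,0]]]'; python3 go.py 631.6 -31.1 20 1.408; python3 - <<'E'
from h import *
for n,(x0,x1,y0,y1) in dict(scene=(285,395,210,320),top=(245,365,165,285)).items():
    im,d=manip.read_camera(n)
    cv2.imwrite(f"pics/{n}4.png",cv2.resize(im[y0:y1,x0:x1],None,fx=5,fy=5,interpolation=cv2.INTER_CUBIC)[:,:,::-1])
E
```

```text
time: 8.02
eef_pos: [0.6319, -0.0308, 0.0597]
tool_rot: [0.002, 0.764, 0.646, 0.003]
force: [-0.8, 0.1, -1.1]
width: 0.022
t 8.02 p [631.9 -30.8  59.7] ang 1.4034 F [-0.8  0.1 -1.1] T [-0.03  0.1   0.01] w 22.0 j6 -0.07 tilt [0.001 0.007]
spin -0.005 rows 0.0 shift now-axes [-0.4 -0.5 39.7] after-spin axes [-0.4 -0.5 39.7]
```

View pics/scene4.png

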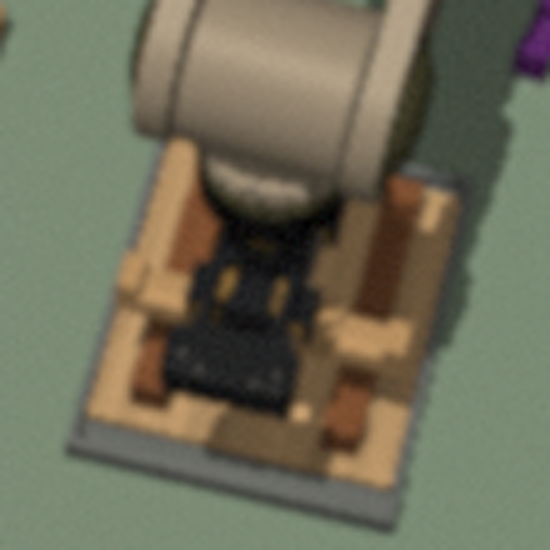

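View pics/top4.png

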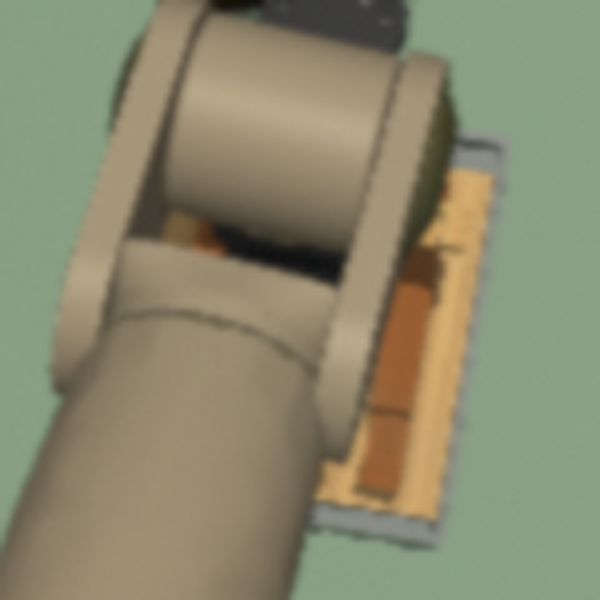

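```bash
python3 - <<'E'
from h import *
px=(np.array([(128,250),(120,285),(410,318),(402,350)])+.5)/5-.5+[285,210]
W=plane("scene",px,.1116)[:,:2]*1000; print(W.round(1)); print((W[0]+W[2])/2,(W.mean(0)), np.linalg.norm(W[0]-W[2]))
E
python3 -m jog '[[[0,-1,15,-0.005],[0,0,15,0],[0,0,5,0],[0,0,0,0]]]';python3 go.py 631.6 -31.1 16 1.408
```

```text
[[ 606.8 -108.3]
 [ 628.9 -110.4]
 [ 633.5   47.1]
 [ 653.2   43.8]]
[620.1589865 -30.5703394] [630.60328064 -31.93417188] 157.65987301710177
time: 8.45
eef_pos: [0.6313, -0.026, 0.0273]
tool_rot: [0.004, 0.76, 0.65, 0.004]
force: [0.1, -0.1, -0.6]
width: 0.0216
t 8.45 p [631.3 -26.   27.3] ang 1.4141 F [ 0.1 -0.1 -0.6] T [-0.07  0.06  0.01] w 21.6 j6 -0.07 tilt [0.001 0.011]
spin 0.006 rows 0.1 shift now-axes [-5.   1.  11.3] after-spin axes [-5.   1.  11.3]
```

```bash
python3 -m jog '[[[-5,1,5,0.005],[0,0,3,0],[0,0,0,0]]]';python3 go.py 631.6 -31.1 3 1.408
```

```text
time: 8.7
eef_pos: [0.632, -0.0303, 0.0206]
tool_rot: [0.004, 0.761, 0.648, 0.005]
force: [0.4, 0.2, -0.5]
width: 0.0218
t 8.7 p [632.  -30.3  20.6] ang 1.4103 F [ 0.4  0.2 -0.5] T [-0.02  0.06  0.05] w 21.8 j6 -0.07 tilt [0.001 0.013]
spin 0.002 rows 0.0 shift now-axes [-0.9 -0.5 17.6] after-spin axes [-0.9 -0.5 17.6]
```

```bash
python3 -m jog '[[[0,0,2,0],[0,0,2,0],[0,0,0,0]]]';python3 go.py 631.6 -31.1 3 1.408
```

```text
time: 8.95
eef_pos: [0.6325, -0.0306, 0.0172]
tool_rot: [0.005, 0.762, 0.648, 0.005]
force: [0.0, 0.3, -1.1]
width: 0.022
t 8.95 p [632.5 -30.6  17.2] ang 1.4099 F [ 0.   0.3 -1.1] T [-0.03  0.1   0.01] w 22.0 j6 -0.07 tilt [0.001 0.015]
spin 0.002 rows 0.0 shift now-axes [-0.7 -1.1 14.2] after-spin axes [-0.7 -1.1 14.2]
```

```bash
python3 -m jog '[[[-1,-1.3,2,0],[0,0,2,0],[0,0,0,0]]]';python3 go.py 631.6 -31.1 3 1.408;python3 -m jog '[[[0,0,2,0],[0,0,0,0]]]';python3 go.py 631.6 -31.1 3 1.408;
```

```text
time: 9.2
eef_pos: [0.6312, -0.0315, 0.0132]
tool_rot: [0.005, 0.762, 0.648, 0.005]
force: [0.2, -0.4, -1.1]
width: 0.0218
t 9.2 p [631.2 -31.5  13.2] ang 1.4099 F [ 0.2 -0.4 -1.1] T [-0.09  0.11 -0.01] w 21.8 j6 -0.08 tilt [0.001 0.015]
spin 0.002 rows 0.0 shift now-axes [ 0.4  0.2 10.2] after-spin axes [ 0.4  0.2 10.2]
time: 9.37
eef_pos: [0.6312, -0.0315, 0.011]
tool_rot: [0.005, 0.762, 0.648, 0.005]
force: [-0.4, 0.7, -1.4]
width: 0.0216
t 9.37 p [631.2 -31.5  11. ] ang 1.4098 F [-0.4  0.7 -1.4] T [-0.06  0.07  0.02] w 21.6 j6 -0.08 tilt [0.001 0.015]
spin 0.002 rows 0.0 shift now-axes [0.5 0.2 8. ] after-spin axes [0.5 0.2 8. ]
```

```bash
python3 -m jog '[[[0,0,2,0],[0,0,2,0],[0,0,0,0]]]';python3 go.py 631.6 -31.1 3 1.408;python3 -m jog '[[[0,0,2,0],[0,0,0,0]]]';python3 go.py 631.6 -31.1 3 1.408;
```

```text
time: 9.62
eef_pos: [0.6313, -0.0315, 0.0066]
tool_rot: [0.005, 0.762, 0.648, 0.005]
force: [-0.3, 0.4, -0.2]
width: 0.0214
t 9.62 p [631.3 -31.5   6.6] ang 1.4098 F [-0.3  0.4 -0.2] T [-0.04  0.04  0.02] w 21.4 j6 -0.08 tilt [0.001 0.015]
spin 0.002 rows 0.0 shift now-axes [0.5 0.1 3.6] after-spin axes [0.5 0.1 3.6]
time: 9.78
eef_pos: [0.6313, -0.0315, 0.0043]
tool_rot: [0.005, 0.762, 0.648, 0.005]
force: [0.3, 0.7, -0.9]
width: 0.0224
t 9.78 p [631.3 -31.5   4.3] ang 1.4098 F [ 0.3  0.7 -0.9] T [-0.04  0.03  0.01] w 22.4 j6 -0.08 tilt [0.001 0.015]
spin 0.002 rows 0.0 shift now-axes [0.5 0.2 1.3] after-spin axes [0.5 0.2 1.3]
```

Down 10 mm past the runner tops with no resistance, so it is in the notches. A last 1.5 mm to feel the bottom, then release.

```bash
python3 -m jog '[[[0,0,1,0],[0,0,0.5,0],[0,0,0,0]]]';python3 go.py; python3 -m jog '[[[0,0,0,0],[0,0,0,0],[0,0,0,0]]]' 34;python3 go.py; python3 -m jog '[[[0,0,-10,0],[0,0,-20,0],[0,0,-25,0],[0,0,-20,0],[0,0,0,0]]]' ; python3 go.py 498.2 -340.5 50 0
```

```text
time: 10.03
eef_pos: [0.6317, -0.0316, 0.0034]
tool_rot: [0.006, 0.762, 0.648, 0.006]
force: [-0.1, -0.0, 0.3]
width: 0.0219
t 10.03 p [631.7 -31.6   3.4] ang 1.4098 F [-0.1 -0.   0.3] T [0.08 0.19 0.01] w 21.9 j6 -0.08 tilt [0.001 0.016]
time: 10.28
eef_pos: [0.6319, -0.0316, 0.0035]
tool_rot: [0.006, 0.762, 0.648, 0.006]
force: [-0.3, 0.3, -0.6]
width: 0.0338
t 10.28 p [631.9 -31.6   3.5] ang 1.4099 F [-0.3  0.3 -0.6] T [-0.1   0.1  -0.01] w 33.8 j6 -0.08 tilt [0.001 0.017]
time: 10.7
eef_pos: [0.63, -0.0314, 0.0825]
tool_rot: [0.005, 0.762, 0.648, 0.005]
force: [0.5, 0.1, -0.4]
width: 0.0341
t 10.7 p [630.  -31.4  82.5] ang 1.4099 F [ 0.5  0.1 -0.4] T [-0.08  0.04 -0.01] w 34.1 j6 -0.08 tilt [0.001 0.014]
spin 1.41 rows 11.7 shift now-axes [-326.3  -81.    30.9] after-spin axes [-132.2  309.1   30.9]
```

```bash
python3 -m jog '[[[0,0,0,0.118],[0,0,0,0.118],[0,0,0,0.118],[0,0,0,0.118],[0,0,0,0.118]]]' 50; python3 -m jog '[[[0,0,0,0.118],[0,0,0,0.118],[0,0,0,0.118],[0,0,0,0.118],[0,0,0,0.118]]]';python3 -m jog '[[[0,0,0,0.118],[0,0,0,0.08],[0,0,0,0]]]';python3 go.py 498.2 -340.5 50 0;  python3 - <<'E'
from h import *
for n,(x0,x1,y0,y1) in dict(scene=(285,395,210,320),top=(245,365,165,285)).items():
    im,d=manip.read_camera(n)
    np.savez(f"pics/{n}5.npz",im=im,d=d)
    cv2.imwrite(f"pics/{n}5.png",cv2.resize(im[y0:y1,x0:x1],None,fx=5,fy=5,interpolation=cv2.INTER_CUBIC)[:,:,::-1])
E
```

```text
time: 11.12
eef_pos: [0.63, -0.0314, 0.0829]
tool_rot: [0.004, 0.922, 0.388, 0.007]
force: [-0.3, 0.3, -0.4]
width: 0.05
time: 11.53
eef_pos: [0.6287, -0.0311, 0.0798]
tool_rot: [0.001, 0.996, 0.088, 0.006]
force: [0.8, 0.7, -0.6]
width: 0.0503
time: 11.78
eef_pos: [0.6279, -0.0309, 0.078]
tool_rot: [0.0, 1.0, -0.019, 0.005]
force: [-0.6, -0.1, 0.2]
width: 0.05
t 11.78 p [627.9 -30.9  78. ] ang -0.0371 F [-0.6 -0.1  0.2] T [0.02 0.12 0.04] w 50.0 j6 1.37 tilt [ 0.011 -0.   ]
spin -0.037 rows 0.3 shift now-axes [-118.4  314.2   26.7] after-spin axes [-129.9  309.6   26.7]
```

View pics/scene5.png

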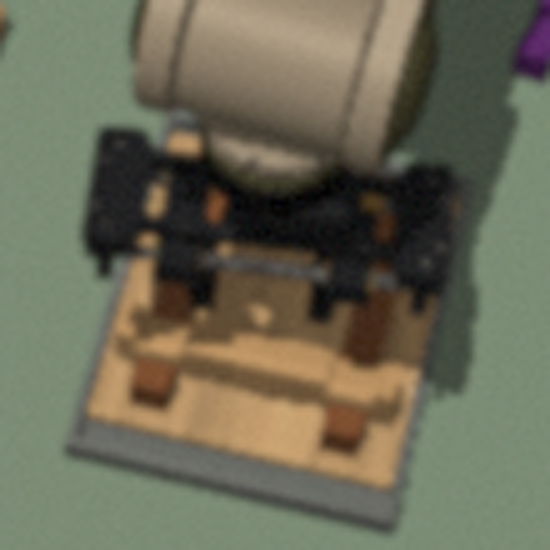

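```bash
python3 -m jog '[[[-13,25,0,-0.037],[-13,35,2,0],[-13,35,2,0],[-13,35,2,0],[-13,35,2,0]]]'; python3 -m jog '[[[-13,35,2,0],[-13,35,2,0],[-13,33,2,0],[-12,30,2,0],[0,0,0,0]]]';python3 go.py 498.2 -340.5 50 0
```

```text
time: 12.3
eef_pos: [0.5641, -0.1951, 0.0686]
tool_rot: [-0.0, 1.0, 0.017, 0.006]
force: [0.3, -0.7, -0.1]
width: 0.05
time: 12.72
eef_pos: [0.5124, -0.3419, 0.059]
tool_rot: [0.001, 1.0, 0.022, 0.006]
force: [0.2, 0.3, 0.5]
width: 0.0499
t 12.72 p [ 512.4 -341.9   59. ] ang 0.0438 F [0.2 0.3 0.5] T [0.04 0.14 0.01] w 49.9 j6 0.74 tilt [0.012 0.001]
spin 0.044 rows 0.4 shift now-axes [-14.2  -2.    8.8] after-spin axes [-14.3  -1.4   8.8]
```

```bash
python3 -m jog '[[[-14,-1,15,0.046],[0,0,25,0],[0,0,20,0],[0,0,0,0]]]';python3 go.py 498.2 -340.5 -25.9 0
```

```text
time: 13.05
eef_pos: [0.4983, -0.3437, -0.0024]
tool_rot: [0.002, 1.0, 0.001, 0.007]
force: [0.0, -0.2, -1.2]
width: 0.0499
t 13.05 p [ 498.3 -343.7   -2.4] ang 0.0015 F [ 0.  -0.2 -1.2] T [0.04 0.2  0.01] w 49.9 j6 0.76 tilt [0.015 0.003]
spin 0.002 rows 0.0 shift now-axes [-0.5 -3.2 23.5] after-spin axes [-0.5 -3.2 23.5]
```

```bash
python3 -m jog '[[[0,-3,10,0],[0,0,10,0],[0,0,3,0],[0,0,0,0]]]';python3 go.py 498.2 -340.5 -25.9 0;python3 -m jog '[[[0,0,0,0],[0,0,0,0],[0,0,0,0],[0,0,0,0],[0,0,0,0]]]' 15 25;python3 go.py 498.2 -340.5 60 0
```

```text
time: 13.38
eef_pos: [0.5001, -0.3395, -0.0256]
tool_rot: [0.002, 1.0, 0.004, 0.008]
force: [0.2, 0.1, -0.7]
width: 0.0502
t 13.38 p [ 500.1 -339.5  -25.6] ang 0.0073 F [ 0.2  0.1 -0.7] T [-0.02  0.15 -0.01] w 50.2 j6 0.76 tilt [0.016 0.004]
spin 0.007 rows 0.1 shift now-axes [-1.9  1.   0.3] after-spin axes [-1.9  1.   0.3]
time: 13.8
eef_pos: [0.5015, -0.3402, -0.0233]
tool_rot: [0.003, 1.0, 0.004, 0.009]
force: [-0.8, 1.2, -0.8]
width: 0.0219
t 13.8 p [ 501.5 -340.2  -23.3] ang 0.0088 F [-0.8  1.2 -0.8] T [-0.02  0.2  -0.01] w 21.9 j6 0.76 tilt [0.019 0.007]
spin 0.009 rows 0.1 shift now-axes [ -1.7   0.9 -83.3] after-spin axes [ -1.7   0.9 -83.3]
```

```bash
python3 -m jog '[[[0,0,-12,0],[0,0,-20,0],[0,0,-20,0],[0,0,-20,-0.1],[0,0,-8,-0.118]]]'; python3 -m jog '[[[0,0,0,-0.118],[0,0,0,-0.118],[0,0,0,-0.118],[0,0,0,-0.118],[0,0,0,-0.118]]]';python3 -m jog '[[[0,0,0,-0.118],[0,0,0,-0.118],[0,0,0,-0.118],[0,0,0,-0.09],[0,0,0,0]]]';python3 go.py 523.6 -10.2 60 1.408
```

```text
time: 14.22
eef_pos: [0.4989, -0.3389, 0.0612]
tool_rot: [0.003, 0.993, 0.115, 0.008]
force: [1.1, 0.1, -0.5]
width: 0.0218
time: 14.63
eef_pos: [0.5003, -0.3404, 0.0704]
tool_rot: [0.01, 0.911, 0.413, 0.008]
force: [-0.6, -0.4, -0.8]
width: 0.0219
time: 15.05
eef_pos: [0.5005, -0.3408, 0.0759]
tool_rot: [0.014, 0.789, 0.614, 0.006]
force: [-0.4, 0.3, 0.1]
width: 0.0219
t 15.05 p [ 500.5 -340.8   75.9] ang 1.3226 F [-0.4  0.3  0.1] T [-0.04  0.05  0.01] w 21.9 j6 -0.55 tilt [-0.007  0.029]
spin -0.085 rows 0.7 shift now-axes [326.2 -59.2  11.8] after-spin axes [330.1 -31.2  11.8]
```

```bash
python3 -m jog '[[[20,-2,0,-0.085],[34,-3,0,0],[36,-3,0,0],[36,-3,0,0],[36,-3,0,0]]]'; python3 -m jog '[[[36,-3,0,0],[36,-3,0,0],[32,-3,0,0],[18,-1,0,0],[0,0,0,0]]]';python3 go.py 523.6 -10.2 60 1.408
```

```text
time: 15.47
eef_pos: [0.5154, -0.1805, 0.0771]
tool_rot: [0.017, 0.769, 0.639, 0.006]
force: [1.5, -0.3, -0.1]
width: 0.0218
time: 15.88
eef_pos: [0.5282, -0.0474, 0.0789]
tool_rot: [0.018, 0.773, 0.634, 0.007]
force: [0.4, -0.9, -0.6]
width: 0.0218
t 15.88 p [528.2 -47.4  78.9] ang 1.3741 F [ 0.4 -0.9 -0.6] T [-0.04  0.1   0.01] w 21.8 j6 -0.1 tilt [-0.012  0.037]
spin -0.034 rows 0.3 shift now-axes [ 35.8 -12.4  18. ] after-spin axes [ 36.2 -11.2  18. ]
```

```bash
python3 -m jog '[[[10,-3,4,-0.017],[12,-4,4,-0.017],[10,-3,3,0],[0,0,0,0],[0,0,0,0]]]';python3 go.py 523.6 -10.2 60 1.408;  python3 -m jog '[[[0,0,0,0],[0,0,0,0]]]';python3 go.py 523.6 -10.2 60 1.408; python3 -c "
from station import manip;o=manip.get_obs();print(o['joint_positions'],o['qvel'])"
```

```text
time: 16.3
eef_pos: [0.5241, -0.0131, 0.067]
tool_rot: [0.019, 0.763, 0.646, 0.007]
force: [0.0, -0.7, -0.6]
width: 0.0218
t 16.3 p [524.1 -13.1  67. ] ang 1.405 F [ 0.  -0.7 -0.6] T [-0.06  0.1   0.03] w 21.8 j6 -0.07 tilt [-0.014  0.037]
spin -0.003 rows 0.0 shift now-axes [ 2.9 -1.2  6.9] after-spin axes [ 2.9 -1.2  6.9]
time: 16.47
eef_pos: [0.524, -0.0139, 0.0669]
tool_rot: [0.019, 0.763, 0.646, 0.007]
force: [0.2, -0.0, -1.5]
width: 0.0217
t 16.47 p [524.  -13.9  66.9] ang 1.4036 F [ 0.2 -0.  -1.5] T [-0.05  0.13  0.03] w 21.7 j6 -0.07 tilt [-0.014  0.037]
spin -0.004 rows 0.0 shift now-axes [ 3.7 -1.3  6.8] after-spin axes [ 3.7 -1.3  6.8]
[-0.244214    0.45485023  1.70626736 -0.01400719  0.94231136 -0.06926936] [-9.85923513e-03  1.37911446e-03 -1.14426512e-03  1.55365720e-05
  4.41261413e-04  1.67500069e-03]
```

```bash
python3 -m jog '[[[4,-1,10,-0.004],[0,0,15,0],[0,0,13,0],[0,0,5,0],[0,0,0,0]]]';python3 go.py 523.6 -10.2 16 1.408; python3 - <<'E'
from h import *
for n,(x0,x1,y0,y1) in dict(scene=(285,395,210,320)).items():
    im,d=manip.read_camera(n)
    cv2.imwrite(f"pics/{n}6.png",cv2.resize(im[y0:y1,x0:x1],None,fx=5,fy=5,interpolation=cv2.INTER_CUBIC)[:,:,::-1])
E
```

```text
time: 16.88
eef_pos: [0.5258, -0.0119, 0.0207]
tool_rot: [0.02, 0.763, 0.646, 0.007]
force: [-0.1, -0.1, -1.1]
width: 0.0219
t 16.88 p [525.8 -11.9  20.7] ang 1.405 F [-0.1 -0.1 -1.1] T [-0.09  0.09  0.05] w 21.9 j6 -0.06 tilt [-0.015  0.039]
spin -0.003 rows 0.0 shift now-axes [ 1.4 -2.6  4.6] after-spin axes [ 1.4 -2.6  4.6]
```

View pics/scene6.png

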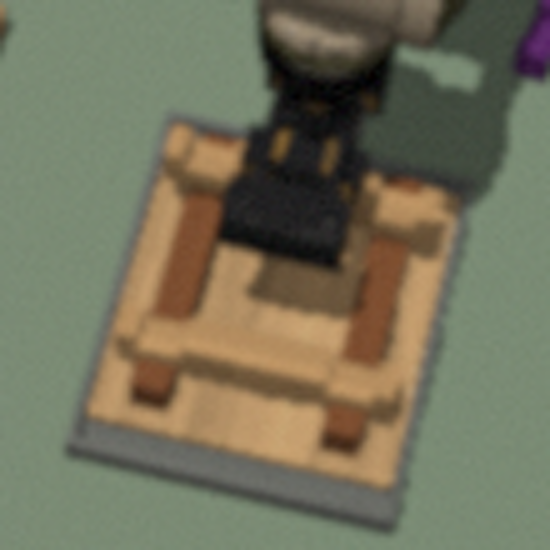

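```bash
python3 -m jog '[[[2,-2,2,-0.003],[0,0,0,0]]]';python3 go.py 524.2 -10.2 16 1.408;python3 -m jog '[[[0,0,2,0],[0,0,0,0]]]';python3 go.py 524.2 -10.2 3 1.408
```

```text
time: 17.1
eef_pos: [0.5245, -0.0097, 0.0195]
tool_rot: [0.02, 0.762, 0.647, 0.007]
force: [-0.4, 0.9, -0.5]
width: 0.0218
t 17.1 p [524.5  -9.7  19.5] ang 1.4079 F [-0.4  0.9 -0.5] T [-0.08  0.11 -0.01] w 21.8 j6 -0.06 tilt [-0.015  0.04 ]
spin -0.0 rows 0.0 shift now-axes [-0.5 -0.4  3.5] after-spin axes [-0.5 -0.4  3.5]
time: 17.27
eef_pos: [0.525, -0.0097, 0.0182]
tool_rot: [0.021, 0.762, 0.647, 0.008]
force: [-0.7, -0.3, -0.4]
width: 0.022
t 17.27 p [525.   -9.7  18.2] ang 1.4081 F [-0.7 -0.3 -0.4] T [-0.03  0.14 -0.01] w 22.0 j6 -0.06 tilt [-0.015  0.042]
spin 0.0 rows 0.0 shift now-axes [-0.4 -1.4 15.1] after-spin axes [-0.4 -1.4 15.1]
```

```bash
python3 -m jog '[[[-0.4,-1.2,3,0],[0,0,2,0],[0,0,0,0]]]';python3 go.py 524.2 -10.2 3 1.408;python3 -m jog '[[[0,0,3,0],[0,0,0,0]]]';python3 go.py 524.2 -10.2 3 1.408
```

```text
time: 17.52
eef_pos: [0.5244, -0.0101, 0.0134]
tool_rot: [0.021, 0.762, 0.647, 0.008]
force: [0.1, 0.2, -0.8]
width: 0.0219
t 17.52 p [524.4 -10.1  13.4] ang 1.4082 F [ 0.1  0.2 -0.8] T [-0.08  0.1  -0.02] w 21.9 j6 -0.06 tilt [-0.015  0.043]
spin 0.0 rows 0.0 shift now-axes [ 0.1 -0.6 10.4] after-spin axes [ 0.1 -0.6 10.4]
time: 17.68
eef_pos: [0.5245, -0.0102, 0.0101]
tool_rot: [0.021, 0.762, 0.647, 0.008]
force: [0.0, -0.0, -0.7]
width: 0.022
t 17.68 p [524.5 -10.2  10.1] ang 1.4081 F [ 0.  -0.  -0.7] T [-0.03  0.15  0.04] w 22.0 j6 -0.06 tilt [-0.015  0.043]
spin 0.0 rows 0.0 shift now-axes [ 0.1 -0.6  7.1] after-spin axes [ 0.1 -0.6  7.1]
```

No contact, below runner-top level (14). Continue.

```bash
python3 -m jog '[[[0,-0.4,2,0],[0,0,2,0],[0,0,0,0]]]';python3 go.py 524.2 -10.2 3 1.408;python3 -m jog '[[[0,0,1,0],[0,0,0,0]]]';python3 go.py 524.2 -10.2 3 1.408
```

```text
time: 17.93
eef_pos: [0.5248, -0.0105, 0.0062]
tool_rot: [0.022, 0.762, 0.647, 0.009]
force: [-1.0, 1.1, 2.1]
width: 0.0218
t 17.93 p [524.8 -10.5   6.2] ang 1.4079 F [-1.   1.1  2.1] T [0.16 0.25 0.04] w 21.8 j6 -0.06 tilt [-0.015  0.045]
spin -0.0 rows 0.0 shift now-axes [ 0.3 -0.8  3.2] after-spin axes [ 0.3 -0.8  3.2]
time: 18.1
eef_pos: [0.525, -0.0106, 0.0059]
tool_rot: [0.022, 0.762, 0.647, 0.009]
force: [-1.7, 0.2, 1.4]
width: 0.0219
t 18.1 p [525.  -10.6   5.9] ang 1.408 F [-1.7  0.2  1.4] T [0.15 0.33 0.11] w 21.9 j6 -0.06 tilt [-0.015  0.045]
spin -0.0 rows 0.0 shift now-axes [ 0.3 -1.   2.8] after-spin axes [ 0.3 -1.   2.8]
```

```bash
python3 -m jog '[[[0,0,0,0],[0,0,0,0],[0,0,0,0]]]' 32;python3 go.py; python3 -m jog '[[[0,0,-10,0],[0,0,-20,0],[0,0,-25,0],[0,0,-25,0],[0,0,0,0]]]' ; python3 go.py 480.7 -237 50 -0.249
```

```text
time: 18.35
eef_pos: [0.525, -0.0105, 0.0058]
tool_rot: [0.022, 0.762, 0.647, 0.009]
force: [0.7, -0.5, 0.5]
width: 0.0318
t 18.35 p [525.  -10.5   5.8] ang 1.4081 F [ 0.7 -0.5  0.5] T [-0.03  0.06 -0.  ] w 31.8 j6 -0.06 tilt [-0.015  0.045]
time: 18.77
eef_pos: [0.5206, -0.0084, 0.0898]
tool_rot: [0.021, 0.762, 0.647, 0.008]
force: [1.6, -1.3, 1.1]
width: 0.032
t 18.77 p [520.6  -8.4  89.8] ang 1.4081 F [ 1.6 -1.3  1.1] T [-0.08  0.05 -0.01] w 32.0 j6 -0.06 tilt [-0.015  0.042]
spin 1.657 rows 13.8 shift now-axes [-231.4   -4.1   43.1] after-spin axes [ 15.8 230.9  43.1]
```

```bash
python3 -m jog '[[[-25,0,0,0],[-36,0,0,0],[-36,0,0,0],[-36,0,0,0],[-36,0,0,0]]]' 50; python3 -m jog '[[[-30,0,0,0.1],[0,0,0,0.118],[0,0,0,0.118],[0,0,0,0.118],[0,0,0,0.118]]]'; python3 -m jog '[[[0,0,0,0.118],[0,0,0,0.118],[0,0,0,0.118],[0,0,0,0.118],[0,0,0,0.118]]]'; python3 go.py 480.7 -237 50 -0.249
```

```text
time: 19.18
eef_pos: [0.4937, -0.1752, 0.0955]
tool_rot: [0.022, 0.758, 0.651, 0.01]
force: [0.7, 0.1, -0.0]
width: 0.05
time: 19.6
eef_pos: [0.4864, -0.2143, 0.0961]
tool_rot: [0.019, 0.917, 0.398, 0.015]
force: [-0.2, 0.2, 0.2]
width: 0.0498
time: 20.02
eef_pos: [0.4855, -0.2142, 0.096]
tool_rot: [0.013, 0.995, 0.099, 0.02]
force: [0.0, 0.4, 0.5]
width: 0.05
t 20.02 p [ 485.5 -214.2   96. ] ang 0.1983 F [0.  0.4 0.5] T [-0.03  0.17 -0.04] w 50.0 j6 0.73 tilt [0.037 0.03 ]
spin 0.447 rows 3.7 shift now-axes [-10.9  20.   46.2] after-spin axes [-1.2 22.8 46.2]
```

```bash
python3 -m jog '[[[0,0,0,0.118],[0,0,0,0.118],[0,0,0,0.118],[0,0,0,0.09],[0,0,0,0]]]' ; python3 go.py; python3 -m jog '[[[0,0,-4,0],[0,0,-4,0],[0,0,-4,0],[0,0,-4,0],[0,0,-4,0]]]'; python3 go.py 480.7 -237 50 -0.249
python3 - <<'E'
from h import *
for n,(x0,x1,y0,y1) in dict(scene=(285,395,210,320),top=(245,365,165,285)).items():
    im,d=manip.read_camera(n)
    np.savez(f"pics/{n}7.npz",im=im,d=d)
    cv2.imwrite(f"pics/{n}7.png",cv2.resize(im[y0:y1,x0:x1],None,fx=5,fy=5,interpolation=cv2.INTER_CUBIC)[:,:,::-1])
E
```

```text
time: 20.43
eef_pos: [0.4848, -0.2136, 0.0959]
tool_rot: [0.008, 0.99, -0.137, 0.022]
force: [0.6, -0.8, -0.4]
width: 0.0499
t 20.43 p [ 484.8 -213.6   95.9] ang -0.2743 F [ 0.6 -0.8 -0.4] T [0.05 0.16 0.02] w 49.9 j6 1.2 tilt [0.046 0.01 ]
time: 20.85
eef_pos: [0.4835, -0.2129, 0.1173]
tool_rot: [0.008, 0.991, -0.132, 0.021]
force: [0.1, 0.3, -0.7]
width: 0.0498
t 20.85 p [ 483.5 -212.9  117.3] ang -0.2643 F [ 0.1  0.3 -0.7] T [0.04 0.14 0.02] w 49.8 j6 1.19 tilt [0.044 0.009]
spin -0.015 rows 0.1 shift now-axes [ 0.6 23.4 67.7] after-spin axes [ 0.3 23.4 67.7]
```

View pics/scene7.png

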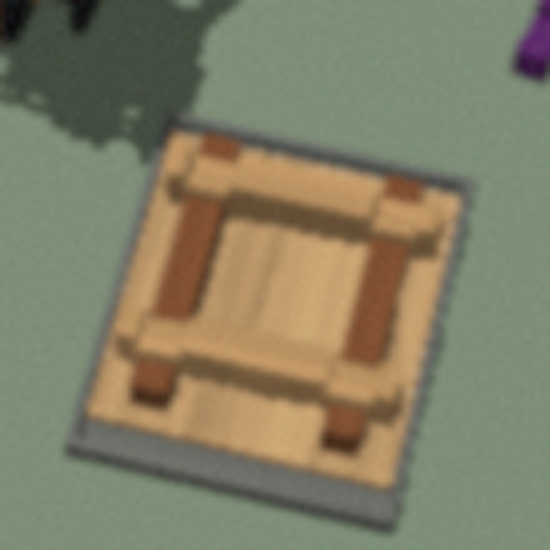

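View pics/top7.png

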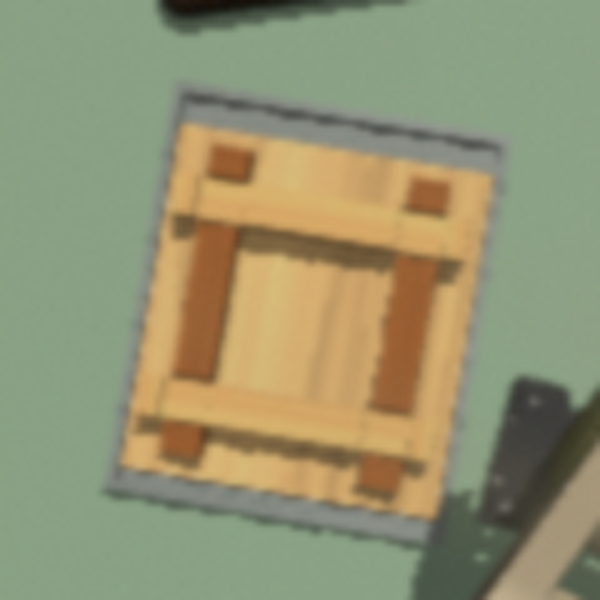

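```bash
python3 - <<'E'
from h import *
yaw=-.163;ex=np.array([np.cos(yaw),np.sin(yaw)]);ey=np.array([-ex[1],ex[0]])
for n,o0,E in(("top",(245,165),[(174,198),(466,247),(140,398),(428,446)]),("scene",(285,210),[(183,170),(440,221),(124,328),(398,390)])):
    z=np.load(f"pics/{n}7.npz");d=z['d']
    px=(np.array(E)+.5)/5-.5+o0
    W=plane(n,px,.055)[:,:2]*1000
    print(n,'ends local',((W-[582.4,-23.0])@np.c_[ex,ey]).round(1).tolist(), 'len',np.linalg.norm(W[0]-W[1]),np.linalg.norm(W[2]-W[3]))
    vv,uu=np.mgrid[:480,:640];o,r=ray(n,np.c_[uu.ravel(),vv.ravel()])
    P=o+r*d.reshape(-1,1); L=np.c_[(P[:,:2]*1000-[582.4,-23.0])@np.c_[ex,ey],P[:,2]*1000]
    for xc in(50,-60):
        for lo,hi in((-77,-71),(-35,-10),(10,35),(71,77)):
            k=(abs(L[:,0]-xc)<7)&(L[:,1]>lo)&(L[:,1]<hi); print(xc,lo,k.sum(),np.median(L[k,2]).round(1),end=' | ')
    print()
    # extent of slats along x and y via high points
    for s in(1,-1):
        k=(L[:,2]>48)&(L[:,2]<65)&(abs(L[:,1])<90)&(L[:,0]*s>20)&(abs(L[:,0])<90)
        print('mid local', np.median(L[k,0]).round(1),(np.percentile(L[k,1],[1,99])).round(1), np.polyfit(L[k,1],L[k,0],1).round(3))
E
```

```text
top ends local [[45.5, 79.2], [45.6, -79.6], [-63.3, 78.7], [-62.9, -77.4]] len 158.89215015741132 156.08410572816612
50 -77 11 53.7 | 50 -35 50 54.8 | 50 10 49 54.4 | 50 71 11 55.4 | -60 -77 12 53.6 | -60 -35 49 54.7 | -60 10 49 54.9 | -60 71 12 55.4 | 
mid local 49.2 [-78.   79.9] [-5.0000e-03  4.9003e+01]
mid local -59.9 [-77.4  79.9] [-1.0000e-03 -6.0105e+01]
scene ends local [[-51.8, -71.4], [-57.2, 79.3], [56.3, -77.5], [54.4, 79.0]] len 150.76612102567762 156.5180424644271
50 -77 12 54.9 | 50 -35 46 54.3 | 50 10 52 53.5 | 50 71 11 55.2 | -60 -77 12 54.9 | -60 -35 38 53.0 | -60 10 47 54.0 | -60 71 11 56.1 | 
mid local 52.0 [-80.4  78. ] [6.0000e-03 5.1838e+01]
mid local -57.2 [-79.9  78.2] [-5.0000e-03 -5.7432e+01]
```

Both notched slats are down: tops read 54-55 mm by depth against a nominal 55, and they are 109 mm apart and centred. Next is the right plain slat at (480.7,-236). I allow for the small wrist pitch that has built up.

```bash
python3 go.py 482.3 -236.6 50 -0.249; python3 -m jog '[[[1,24,10,-0.015],[0,0,25,0],[0,0,25,0],[0,0,25,0],[0,0,0,0]]]';python3 go.py 482.3 -236.6 -25 -0.249
```

```text
t 20.95 p [ 483.8 -213.1  117.7] ang -0.2648 F [-0.   0.  -0.6] T [ 0.01  0.18 -0.02] w 50.1 j6 1.19 tilt [0.046 0.01 ]
spin -0.016 rows 0.1 shift now-axes [ 1.6 22.5 68.1] after-spin axes [ 1.3 22.5 68.1]
time: 21.37
eef_pos: [0.4832, -0.2404, 0.0322]
tool_rot: [0.01, 0.992, -0.123, 0.024]
force: [-0.2, 1.1, -0.7]
width: 0.0503
t 21.37 p [ 483.2 -240.4   32.2] ang -0.2466 F [-0.2  1.1 -0.7] T [0.09 0.22 0.03] w 50.3 j6 1.13 tilt [0.051 0.013]
spin 0.002 rows 0.0 shift now-axes [-4.7 -4.2 57. ] after-spin axes [-4.7 -4.2 57. ]
```

```bash
python3 -m jog '[[[-3,-4,15,0.002],[0,0,20,0],[0,0,15,0],[0,0,4,0],[0,0,0,0]]]';python3 go.py 482.3 -236.6 -25 -0.249
```

```text
time: 21.78
eef_pos: [0.4854, -0.238, -0.0198]
tool_rot: [0.01, 0.992, -0.123, 0.026]
force: [-0.4, -0.1, 0.1]
width: 0.0502
t 21.78 p [ 485.4 -238.   -19.8] ang -0.2471 F [-0.4 -0.1  0.1] T [0.08 0.19 0.04] w 50.2 j6 1.13 tilt [0.053 0.014]
spin 0.002 rows 0.0 shift now-axes [-3.6 -0.7  5. ] after-spin axes [-3.6 -0.7  5. ]
```

```bash
python3 -m jog '[[[-3.6,-0.7,4,0],[0,0,0,0],[0,0,0,0]]]';python3 go.py 482.3 -236.6 -25 -0.249;python3 -m jog '[[[0,0,0,0],[0,0,0,0],[0,0,0,0],[0,0,0,0],[0,0,0,0]]]' 15 25;python3 go.py 482.3 -236.6 60 -0.249
```

```text
time: 22.03
eef_pos: [0.4832, -0.2373, -0.0212]
tool_rot: [0.011, 0.992, -0.123, 0.027]
force: [0.5, -0.0, 0.9]
width: 0.0501
t 22.03 p [ 483.2 -237.3  -21.2] ang -0.2466 F [ 0.5 -0.   0.9] T [0.09 0.13 0.03] w 50.1 j6 1.13 tilt [0.057 0.016]
spin 0.002 rows 0.0 shift now-axes [-1.2 -0.5  3.7] after-spin axes [-1.2 -0.5  3.7]
time: 22.45
eef_pos: [0.4841, -0.238, -0.0189]
tool_rot: [0.012, 0.992, -0.123, 0.029]
force: [-0.4, 0.0, -0.1]
width: 0.0217
t 22.45 p [ 484.1 -238.   -18.9] ang -0.2464 F [-0.4  0.  -0.1] T [ 0.02  0.18 -0.02] w 21.7 j6 1.13 tilt [0.06  0.017]
spin 0.003 rows 0.0 shift now-axes [  2.7   0.5 -78.9] after-spin axes [  2.7   0.5 -78.9]
```

```bash
python3 -m jog '[[[0,0,-10,0],[0,0,-20,0],[0,0,-25,0],[0,0,-25,0],[0,0,-10,-0.083]]]';python3 go.py 571.9 -77.6 70 -0.163
```

```text
time: 22.87
eef_pos: [0.4773, -0.2338, 0.0738]
tool_rot: [0.012, 0.996, -0.082, 0.025]
force: [0.9, -0.4, -0.3]
width: 0.0222
t 22.87 p [ 477.3 -233.8   73.8] ang -0.1639 F [ 0.9 -0.4 -0.3] T [ 0.04  0.2  -0.01] w 22.2 j6 1.05 tilt [0.052 0.019]
spin -0.001 rows 0.0 shift now-axes [  67.6 -169.6    4.2] after-spin axes [  67.8 -169.5    4.2]
```

```bash
python3 -m jog '[[[10,-25,0,0],[14,-35,0,0],[14,-35,0,0],[14,-35,0,0],[12,-30,0,0]]]';python3 -m jog '[[[3,-8,0,0],[0,0,0,0]]]';python3 go.py 571.9 -77.6 50 -0.163
```

```text
time: 23.28
eef_pos: [0.5688, -0.087, 0.0821]
tool_rot: [0.015, 0.996, -0.085, 0.029]
force: [0.0, 0.1, 0.1]
width: 0.022
time: 23.45
eef_pos: [0.5751, -0.0742, 0.0834]
tool_rot: [0.014, 0.996, -0.082, 0.03]
force: [-1.1, -0.1, -0.5]
width: 0.0217
t 23.45 p [575.1 -74.2  83.4] ang -0.1626 F [-1.1 -0.1 -0.5] T [-0.04  0.18  0.  ] w 21.7 j6 1.42 tilt [0.062 0.023]
spin 0.0 rows 0.0 shift now-axes [-4.7  3.1 33.2] after-spin axes [-4.7  3.1 33.2]
```

```bash
python3 -m jog '[[[-4.7,3,10,0],[0,0,15,0],[0,0,10,0],[0,0,0,0]]]';python3 go.py 571.9 -77.6 40 -0.163; python3 - <<'E'
from h import *
for n,(x0,x1,y0,y1) in dict(scene=(285,395,210,320)).items():
    im,d=manip.read_camera(n)
    np.savez(f"pics/{n}8.npz",im=im,d=d)
    cv2.imwrite(f"pics/{n}8.png",cv2.resize(im[y0:y1,x0:x1],None,fx=5,fy=5,interpolation=cv2.INTER_CUBIC)[:,:,::-1])
E
```

```text
time: 23.78
eef_pos: [0.5708, -0.0805, 0.0488]
tool_rot: [0.015, 0.996, -0.082, 0.031]
force: [0.3, 0.7, -0.7]
width: 0.0218
t 23.78 p [570.8 -80.5  48.8] ang -0.1627 F [ 0.3  0.7 -0.7] T [0.02 0.23 0.02] w 21.8 j6 1.41 tilt [0.064 0.025]
spin 0.0 rows 0.0 shift now-axes [ 0.1 -3.2  8.8] after-spin axes [ 0.1 -3.2  8.8]
```

View pics/scene8.png

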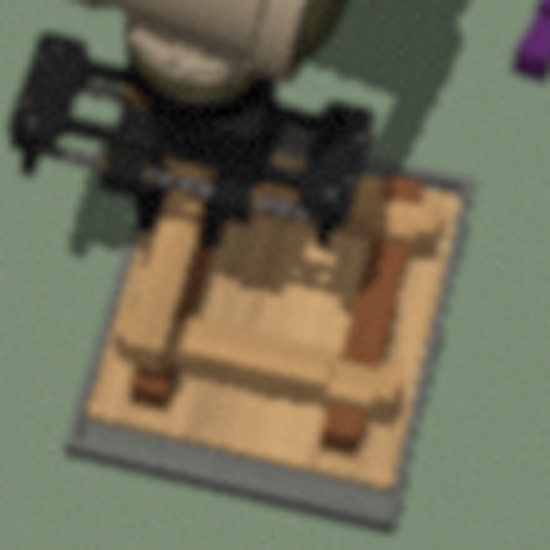

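```bash
python3 -m jog '[[[0,-3.2,4,0],[0,0,3,0],[0,0,0,0]]]';python3 go.py 571.9 -77.6 36 -0.163;python3 -m jog '[[[0,0,3,0],[0,0,0,0]]]';python3 go.py 571.9 -77.6 24 -0.163
```

```text
time: 24.08
eef_pos: [0.5723, -0.0791, 0.0436]
tool_rot: [0.015, 0.996, -0.083, 0.032]
force: [0.1, -0.5, -0.7]
width: 0.0216
t 24.08 p [572.3 -79.1  43.6] ang -0.1648 F [ 0.1 -0.5 -0.7] T [ 0.    0.21 -0.03] w 21.6 j6 1.41 tilt [0.066 0.025]
spin -0.002 rows 0.0 shift now-axes [-1.2 -1.6  7.5] after-spin axes [-1.2 -1.6  7.5]
time: 24.25
eef_pos: [0.5728, -0.0795, 0.041]
tool_rot: [0.015, 0.996, -0.083, 0.032]
force: [-0.2, -0.0, -0.8]
width: 0.0218
t 24.25 p [572.8 -79.5  41. ] ang -0.1648 F [-0.2 -0.  -0.8] T [ 0.03  0.2  -0.06] w 21.8 j6 1.41 tilt [0.067 0.025]
spin -0.002 rows 0.0 shift now-axes [-2.4 -2.1 16.8] after-spin axes [-2.4 -2.1 16.8]
```

```bash
python3 -m jog '[[[-1,-1.8,3,0],[0,0,3,0],[0,0,0,0]]]';python3 go.py 572.5 -78 24 -0.163;python3 -m jog '[[[0,-0.3,3,0],[0,0,0,0]]]';python3 go.py 572.5 -78 24 -0.163
```

```text
time: 24.5
eef_pos: [0.5727, -0.0776, 0.0347]
tool_rot: [0.016, 0.996, -0.083, 0.033]
force: [0.4, 0.4, -0.7]
width: 0.0221
t 24.5 p [572.7 -77.6  34.7] ang -0.1646 F [ 0.4  0.4 -0.7] T [ 0.03  0.19 -0.04] w 22.1 j6 1.42 tilt [0.068 0.026]
spin -0.002 rows 0.0 shift now-axes [-0.9  0.2 10.7] after-spin axes [-0.9  0.2 10.7]
time: 24.67
eef_pos: [0.5729, -0.0773, 0.0313]
tool_rot: [0.016, 0.996, -0.082, 0.033]
force: [0.2, -0.3, -1.4]
width: 0.0218
t 24.67 p [572.9 -77.3  31.3] ang -0.1644 F [ 0.2 -0.3 -1.4] T [-0.    0.17 -0.03] w 21.8 j6 1.42 tilt [0.068 0.026]
spin -0.001 rows 0.0 shift now-axes [-0.8  0.6  7.3] after-spin axes [-0.8  0.6  7.3]
```

```bash
python3 -m jog '[[[0,0.4,2,0],[0,0,2,0],[0,0,0,0]]]';python3 go.py 572.5 -78 24 -0.163;python3 -m jog '[[[0,0,2,0],[0,0,0,0]]]';python3 go.py 572.5 -78 24 -0.163
```

```text
time: 24.92
eef_pos: [0.5732, -0.0779, 0.0269]
tool_rot: [0.016, 0.996, -0.082, 0.033]
force: [-0.2, -0.2, -0.3]
width: 0.0216
t 24.92 p [573.2 -77.9  26.9] ang -0.1643 F [-0.2 -0.2 -0.3] T [ 0.09  0.18 -0.05] w 21.6 j6 1.42 tilt [0.068 0.026]
spin -0.001 rows 0.0 shift now-axes [-0.8  0.2  2.8] after-spin axes [-0.8  0.2  2.8]
time: 25.08
eef_pos: [0.5736, -0.0781, 0.0252]
tool_rot: [0.016, 0.996, -0.082, 0.033]
force: [-0.8, 0.5, 1.7]
width: 0.0218
t 25.08 p [573.6 -78.1  25.2] ang -0.1643 F [-0.8  0.5  1.7] T [ 0.08  0.49 -0.02] w 21.8 j6 1.42 tilt [0.069 0.026]
spin -0.001 rows 0.0 shift now-axes [-1.2  0.1  1.1] after-spin axes [-1.2  0.1  1.1]
```

Contact at 25 (expected 23-25), so it is bottomed. Release, retreat and head for plain0.

```bash
python3 -m jog '[[[0,0,1,0],[0,0,0,0]]]';python3 go.py; python3 -m jog '[[[0,0,0,0],[0,0,0,0],[0,0,0,0]]]' 34;python3 go.py; python3 -m jog '[[[0,0,-10,0],[0,0,-20,0],[0,0,-25,0],[0,0,-25,0],[0,0,0,0]]]' ; python3 go.py 475 335 90 0.022
```

```text
time: 25.25
eef_pos: [0.5738, -0.0781, 0.0253]
tool_rot: [0.016, 0.996, -0.082, 0.033]
force: [-1.0, 0.9, 0.7]
width: 0.0219
t 25.25 p [573.8 -78.1  25.3] ang -0.1642 F [-1.   0.9  0.7] T [ 0.13  0.36 -0.02] w 21.9 j6 1.42 tilt [0.069 0.026]
time: 25.5
eef_pos: [0.5741, -0.0783, 0.0254]
tool_rot: [0.016, 0.996, -0.082, 0.034]
force: [-0.7, -0.2, -0.5]
width: 0.0336
t 25.5 p [574.1 -78.3  25.4] ang -0.1642 F [-0.7 -0.2 -0.5] T [0.09 0.21 0.04] w 33.6 j6 1.42 tilt [0.07  0.026]
time: 25.92
eef_pos: [0.568, -0.075, 0.1091]
tool_rot: [0.016, 0.996, -0.082, 0.032]
force: [0.2, -0.4, 1.0]
width: 0.0337
t 25.92 p [568.  -75.  109.1] ang -0.1644 F [ 0.2 -0.4  1. ] T [-0.01  0.14  0.02] w 33.7 j6 1.42 tilt [0.067 0.026]
spin -0.186 rows 1.6 shift now-axes [-159.8 -389.3   -1.5] after-spin axes [ -84.8 -412.2   -1.5]
```

```bash
python3 -m jog '[[[0,0,0,-0.093],[0,0,0,-0.093],[-6,-28,0,0],[-7,-37,0,0],[-7,-37,0,0]]]' 50; python3 -m jog '[[[-7,-37,0,0],[-7,-37,0,0],[-7,-37,0,0],[-7,-37,0,0],[-7,-37,0,0]]]';python3 go.py 475 335 60 0.022
```

```text
time: 26.33
eef_pos: [0.547, 0.023, 0.1069]
tool_rot: [0.02, 0.999, 0.011, 0.034]
force: [1.5, 0.1, 0.7]
width: 0.0504
time: 26.75
eef_pos: [0.505, 0.2146, 0.0971]
tool_rot: [0.02, 0.999, 0.009, 0.035]
force: [0.7, -1.0, -0.3]
width: 0.05
t 26.75 p [505.  214.6  97.1] ang 0.0203 F [ 0.7 -1.  -0.3] T [-0.04  0.2  -0.02] w 50.0 j6 1.8 tilt [0.069 0.041]
spin -0.002 rows 0.0 shift now-axes [ -30.1 -122.4   30. ] after-spin axes [ -29.9 -122.4   30. ]
```

```bash
python3 -m jog '[[[-9,-32,8,0],[-9,-34,8,0],[-7,-30,8,0],[-3,-14,0,0],[0,0,0,0]]]';python3 go.py 475.3 332.6 30 0.022
```

```text
time: 27.17
eef_pos: [0.4718, 0.3343, 0.0655]
tool_rot: [0.02, 0.999, 0.013, 0.035]
force: [1.0, -0.1, 0.4]
width: 0.0499
t 27.17 p [471.8 334.3  65.5] ang 0.0274 F [ 1.  -0.1  0.4] T [-0.04  0.16  0.02] w 49.9 j6 2.03 tilt [0.07 0.04]
spin 0.005 rows 0.0 shift now-axes [ 1.   0.4 35.7] after-spin axes [ 1.   0.4 35.7]
```

```bash
python3 go.py 475.3 332.6 -20 0.022;python3 -m jog '[[[-2,-2,15,0.005],[0,0,25,0],[0,0,22,0],[0,0,5,0],[0,0,0,0]]]';python3 go.py 475.3 332.6 -20 0.022
```

```text
t 27.17 p [471.8 334.3  65.5] ang 0.0274 F [ 1.  -0.1  0.4] T [-0.04  0.16  0.02] w 49.9 j6 2.03 tilt [0.07 0.04]
spin 0.005 rows 0.0 shift now-axes [-2.5 -1.7 85.6] after-spin axes [-2.5 -1.6 85.6]
time: 27.58
eef_pos: [0.4759, 0.3324, -0.002]
tool_rot: [0.019, 0.999, 0.011, 0.037]
force: [0.2, -0.6, -0.3]
width: 0.0502
t 27.58 p [475.9 332.4  -2. ] ang 0.0234 F [ 0.2 -0.6 -0.3] T [0.05 0.2  0.08] w 50.2 j6 2.04 tilt [0.073 0.039]
spin 0.001 rows 0.0 shift now-axes [-1.9 -0.9 17.9] after-spin axes [-1.9 -0.9 17.9]
```

```bash
python3 -m jog '[[[-2,-1,9,0],[0,0,8,0],[0,0,2,0],[0,0,0,0]]]';python3 go.py 475.3 332.6 -20 0.022;python3 -m jog '[[[0,0,0,0],[0,0,0,0],[0,0,0,0],[0,0,0,0],[0,0,0,0]]]' 15 25;python3 go.py 475.3 332.6 60 0.022
```

```text
time: 27.92
eef_pos: [0.4771, 0.3319, -0.0198]
tool_rot: [0.019, 0.999, 0.01, 0.038]
force: [-1.0, 0.3, -0.3]
width: 0.05
t 27.92 p [477.1 331.9 -19.8] ang 0.0216 F [-1.   0.3 -0.3] T [0.03 0.26 0.05] w 50.0 j6 2.05 tilt [0.077 0.038]
spin -0.0 rows 0.0 shift now-axes [-1.8 -0.8  0.1] after-spin axes [-1.8 -0.8  0.1]
time: 28.33
eef_pos: [0.4781, 0.3324, -0.018]
tool_rot: [0.018, 0.999, 0.01, 0.04]
force: [-0.1, 0.2, -0.5]
width: 0.0217
t 28.33 p [478.1 332.4 -18. ] ang 0.0217 F [-0.1  0.2 -0.5] T [-0.    0.2   0.04] w 21.7 j6 2.05 tilt [0.079 0.037]
spin -0.0 rows 0.0 shift now-axes [  3.4   2.6 -77.9] after-spin axes [  3.4   2.6 -77.9]
```

```bash
python3 -m jog '[[[0,0,-10,0],[0,0,-20,0],[0,0,-25,0],[0,0,-25,0.09],[0,0,-18,0.095]]]';python3 go.py 591.6 29.8 80 -0.163
```

```text
time: 28.75
eef_pos: [0.4677, 0.3349, 0.082]
tool_rot: [0.016, 0.996, -0.084, 0.038]
force: [0.2, -0.2, -1.0]
width: 0.022
t 28.75 p [467.7 334.9  82. ] ang -0.1673 F [ 0.2 -0.2 -1. ] T [ 0.    0.19 -0.01] w 22.0 j6 2.23 tilt [0.078 0.026]
spin -0.004 rows 0.0 shift now-axes [172.3 279.7  22.7] after-spin axes [171.1 280.4  22.7]
```

```bash
python3 -m jog '[[[12,20,0,0],[18,31,0,0],[19,32,0,0],[20,32,0,0],[20,32,0,0]]]';python3 -m jog '[[[20,32,0,0],[20,32,0,0],[20,30,0,0],[10,14,0,0],[0,0,0,0]]]';python3 go.py 591.6 29.8 60 -0.163
```

```text
time: 29.17
eef_pos: [0.531, 0.1771, 0.1027]
tool_rot: [0.013, 0.996, -0.081, 0.044]
force: [0.7, -0.3, -0.5]
width: 0.0221
time: 29.58
eef_pos: [0.5857, 0.0471, 0.1167]
tool_rot: [0.013, 0.995, -0.084, 0.047]
force: [0.4, 0.0, -0.3]
width: 0.0218
t 29.58 p [585.7  47.1 116.7] ang -0.1673 F [ 0.4  0.  -0.3] T [ 0.03  0.2  -0.  ] w 21.8 j6 1.64 tilt [0.095 0.018]
spin -0.004 rows 0.0 shift now-axes [ 3.3 15.1 57.5] after-spin axes [ 3.2 15.1 57.5]
```

```bash
python3 -m jog '[[[3,15,15,-0.004],[0,0,20,0],[0,0,15,0],[0,0,5,0],[0,0,0,0]]]';python3 go.py 591.9 29.8 45 -0.163;  python3 - <<'E'
from h import *
for n,(x0,x1,y0,y1) in dict(scene=(285,395,210,320)).items():
    im,d=manip.read_camera(n)
    np.savez(f"pics/{n}9.npz",im=im,d=d)
    cv2.imwrite(f"pics/{n}9.png",cv2.resize(im[y0:y1,x0:x1],None,fx=5,fy=5,interpolation=cv2.INTER_CUBIC)[:,:,::-1])
E
```

```text
time: 30.0
eef_pos: [0.5912, 0.0312, 0.0645]
tool_rot: [0.013, 0.995, -0.082, 0.048]
force: [-0.5, -0.8, -0.1]
width: 0.0217
t 30.0 p [591.2  31.2  64.5] ang -0.1636 F [-0.5 -0.8 -0.1] T [ 0.05  0.21 -0.02] w 21.7 j6 1.61 tilt [0.099 0.018]
spin -0.001 rows 0.0 shift now-axes [-1.1  0.9 19.5] after-spin axes [-1.1  0.9 19.5]
```

View pics/scene9.png

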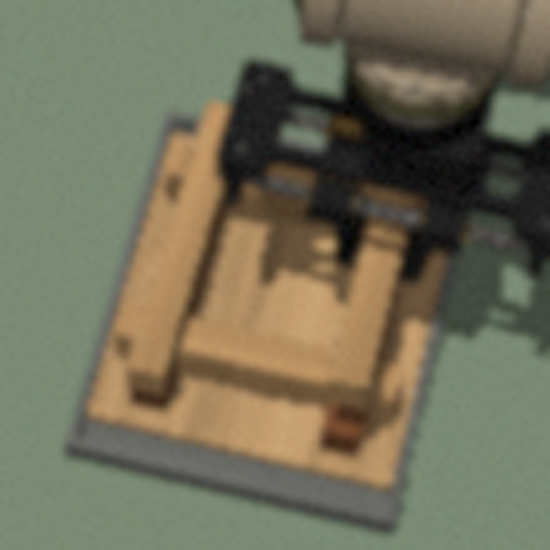

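```bash
python3 -m jog '[[[-1,0,8,0],[0,0,8,0],[0,0,3,0],[0,0,0,0]]]';python3 go.py 592.5 30.5 36 -0.163
```

```text
time: 30.38
eef_pos: [0.5931, 0.0325, 0.0472]
tool_rot: [0.013, 0.995, -0.081, 0.051]
force: [0.2, 0.1, 0.4]
width: 0.0223
t 30.38 p [593.1  32.5  47.2] ang -0.1611 F [0.2 0.1 0.4] T [-0.    0.14 -0.03] w 22.3 j6 1.62 tilt [0.103 0.017]
spin 0.002 rows 0.0 shift now-axes [-1.4  1.9 11.2] after-spin axes [-1.4  1.9 11.2]
```

```bash
python3 -m jog '[[[-1.4,1.9,3,0.002],[0,0,3,0],[0,0,0,0]]]';python3 go.py 592.5 30.5 36 -0.163;python3 -m jog '[[[-0.5,0,3,0],[0,0,2,0],[0,0,0,0]]]';python3 go.py 592.5 30.5 26 -0.163
```

```text
time: 30.63
eef_pos: [0.5921, 0.0306, 0.0409]
tool_rot: [0.013, 0.995, -0.082, 0.051]
force: [-0.0, -0.6, -0.4]
width: 0.0219
t 30.63 p [592.1  30.6  40.9] ang -0.1632 F [-0.  -0.6 -0.4] T [0.04 0.23 0.  ] w 21.9 j6 1.61 tilt [0.104 0.017]
spin -0.0 rows 0.0 shift now-axes [-0.1 -0.1  4.9] after-spin axes [-0.1 -0.1  4.9]
time: 30.88
eef_pos: [0.5922, 0.0303, 0.0356]
tool_rot: [0.013, 0.995, -0.082, 0.051]
force: [-0.5, -0.8, -0.6]
width: 0.0218
t 30.88 p [592.2  30.3  35.6] ang -0.1635 F [-0.5 -0.8 -0.6] T [ 0.06  0.2  -0.05] w 21.8 j6 1.61 tilt [0.104 0.017]
spin -0.0 rows 0.0 shift now-axes [-0.7 -0.4  9.6] after-spin axes [-0.7 -0.4  9.6]
```

```bash
python3 -m jog '[[[-0.5,-0.3,3,0],[0,0,0,0]]]';python3 go.py 592.5 30.5 26 -0.163;python3 -m jog '[[[0,0,2,0],[0,0,0,0]]]';python3 go.py 592.5 30.5 26 -0.163
```

```text
time: 31.05
eef_pos: [0.5921, 0.0306, 0.0323]
tool_rot: [0.013, 0.995, -0.082, 0.051]
force: [0.1, 0.5, -0.7]
width: 0.0216
t 31.05 p [592.1  30.6  32.3] ang -0.1635 F [ 0.1  0.5 -0.7] T [0.07 0.22 0.02] w 21.6 j6 1.61 tilt [0.104 0.017]
spin -0.001 rows 0.0 shift now-axes [-0.3 -0.1  6.3] after-spin axes [-0.3 -0.1  6.3]
time: 31.22
eef_pos: [0.5923, 0.0305, 0.0301]
tool_rot: [0.013, 0.995, -0.082, 0.051]
force: [-0.4, 0.1, -0.7]
width: 0.022
t 31.22 p [592.3  30.5  30.1] ang -0.1635 F [-0.4  0.1 -0.7] T [ 0.03  0.2  -0.01] w 22.0 j6 1.61 tilt [0.104 0.017]
spin -0.001 rows 0.0 shift now-axes [-0.3 -0.1  4.1] after-spin axes [-0.3 -0.1  4.1]
```

```bash
python3 -m jog '[[[0,0,2,0],[0,0,0,0]]]';python3 go.py 592.5 30.5 26 -0.163;python3 -m jog '[[[0,0,2,0],[0,0,0,0]]]';python3 go.py 592.5 30.5 26 -0.163
```

```text
time: 31.38
eef_pos: [0.5926, 0.0305, 0.0279]
tool_rot: [0.013, 0.995, -0.082, 0.051]
force: [-0.3, 0.0, -0.3]
width: 0.0217
t 31.38 p [592.6  30.5  27.9] ang -0.1635 F [-0.3  0.  -0.3] T [0.   0.2  0.03] w 21.7 j6 1.61 tilt [0.104 0.017]
spin -0.0 rows 0.0 shift now-axes [-0.3 -0.1  1.9] after-spin axes [-0.3 -0.1  1.9]
time: 31.55
eef_pos: [0.5932, 0.0304, 0.0262]
tool_rot: [0.013, 0.995, -0.082, 0.052]
force: [-1.0, 0.7, 1.1]
width: 0.0218
t 31.55 p [593.2  30.4  26.2] ang -0.1636 F [-1.   0.7  1.1] T [0.14 0.41 0.03] w 21.8 j6 1.62 tilt [0.105 0.017]
spin -0.001 rows 0.0 shift now-axes [-0.7 -0.   0.1] after-spin axes [-0.7 -0.   0.1]
```

```bash
python3 -m jog '[[[0,0,1,0],[0,0,0,0]]]'; python3 -m jog '[[[0,0,0,0],[0,0,0,0],[0,0,0,0]]]' 34;python3 go.py; python3 -m jog '[[[0,0,-10,0],[0,0,-20,0],[0,0,-25,0],[0,0,-25,0],[0,0,-25,0]]]' ;python3 -m jog '[[[-10,-30,0,0],[-10,-35,0,0],[-10,-35,0,0],[-10,-35,0,0],[-10,-35,0,0]]]' ;python3 -m jog '[[[-10,-35,0,0],[-10,-35,0,0],[0,-20,0,0],[0,0,0,0]]]' ; python3 go.py
python3 - <<'E'
from h import *
for n,(x0,x1,y0,y1) in dict(scene=(285,395,210,320),top=(245,365,165,285)).items():
    im,d=manip.read_camera(n)
    np.savez(f"pics/{n}10.npz",im=im,d=d)
    cv2.imwrite(f"pics/{n}10.png",cv2.resize(im[y0:y1,x0:x1],None,fx=5,fy=5,interpolation=cv2.INTER_CUBIC)[:,:,::-1])
    cv2.imwrite(f"pics/{n}10full.png",im[:,:,::-1])
E
```

```text
time: 31.72
eef_pos: [0.5934, 0.0304, 0.0262]
tool_rot: [0.013, 0.995, -0.082, 0.052]
force: [-0.9, -0.5, 1.2]
width: 0.0219
time: 31.97
eef_pos: [0.5935, 0.0303, 0.0262]
tool_rot: [0.013, 0.995, -0.082, 0.052]
force: [0.1, -0.6, -0.4]
width: 0.0336
t 31.97 p [593.5  30.3  26.2] ang -0.1633 F [ 0.1 -0.6 -0.4] T [0.06 0.2  0.01] w 33.6 j6 1.62 tilt [0.106 0.017]
time: 32.38
eef_pos: [0.5795, 0.0342, 0.1308]
tool_rot: [0.013, 0.995, -0.082, 0.047]
force: [-0.2, -0.8, 1.0]
width: 0.0339
time: 32.8
eef_pos: [0.5623, 0.21, 0.1344]
tool_rot: [0.013, 0.995, -0.088, 0.055]
force: [0.1, -1.5, -0.7]
width: 0.034
time: 33.13
eef_pos: [0.5554, 0.3127, 0.1336]
tool_rot: [0.012, 0.995, -0.085, 0.056]
force: [0.0, -0.1, 0.3]
width: 0.0341
t 33.13 p [555.4 312.7 133.6] ang -0.1691 F [ 0.  -0.1  0.3] T [0.07 0.29 0.04] w 34.1 j6 2.13 tilt [0.114 0.014]
```

View pics/scene10.png

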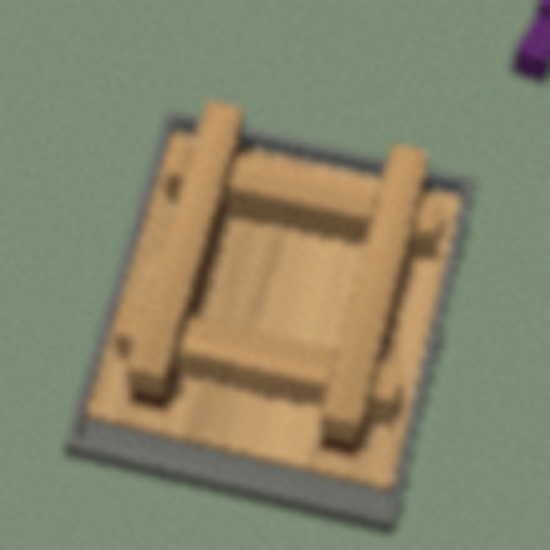

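View pics/top10.png

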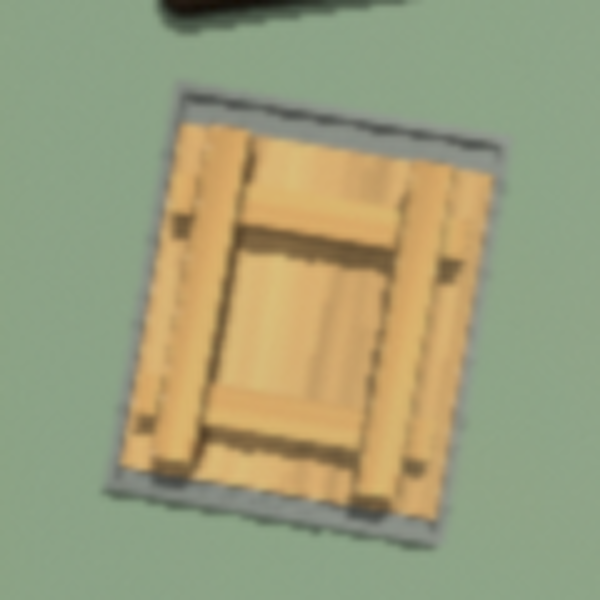

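View pics/top10full.png

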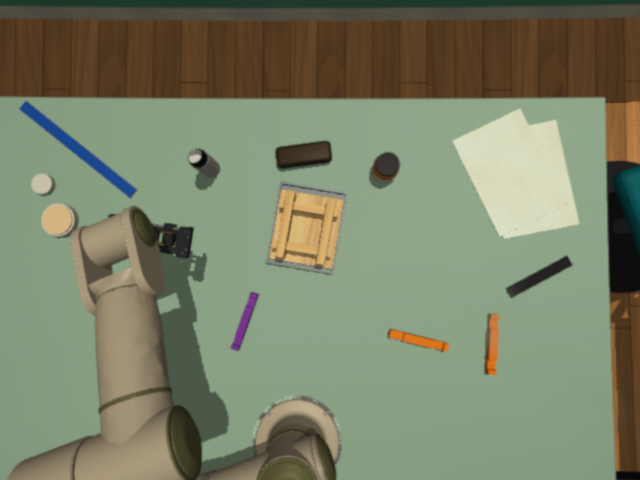

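All four are in place and the bystanders look unmoved. A numeric check of heights and centres before handing in.

```bash
python3 - <<'E'
from h import *
yaw=-.163;ex=np.array([np.cos(yaw),np.sin(yaw)]);ey=np.array([-ex[1],ex[0]])
for n in("top","scene"):
    d=np.load(f"pics/{n}10.npz")['d'];vv,uu=np.mgrid[:480,:640];o,r=ray(n,np.c_[uu.ravel(),vv.ravel()])
    P=o+r*d.reshape(-1,1); L=np.c_[(P[:,:2]*1000-[582.4,-23.0])@np.c_[ex,ey],P[:,2]*1000]
    for s in(1,-1):
        k=(L[:,2]>61)&(L[:,2]<80)&(abs(L[:,0])<110)&(L[:,1]*s>30)&(L[:,1]*s<80)
        f=np.polyfit(L[k,0],L[k,1],1);top=k&(abs(L[:,1]-np.polyval(f,L[:,0]))<6);h=np.polyfit(L[top,0],L[top,2],1)
        xe=np.percentile(L[top,0],[1,99])
        print(n,'plain',s,'x ext',xe.round(1),'mid',xe.mean().round(1),'y',np.median(L[k,1]).round(1),'yaw',f[0].round(3),'top z',h[1].round(1),'slope',h[0].round(3))
    for xc in(50,-60):
        for lo,hi in((-35,-10),(10,35)):
            k=(abs(L[:,0]-xc)<7)&(L[:,1]>lo)&(L[:,1]<hi); print(xc,lo,np.median(L[k,2]).round(1),end=' | ')
    print()
print(manip.get_obs()['time'])
E
```

```text
top plain 1 x ext [-91.1  83.8] mid -3.7 y 55.0 yaw -0.004 top z 69.7 slope -0.004
top plain -1 x ext [-91.6  83.7] mid -4.0 y -54.7 yaw -0.005 top z 69.6 slope 0.001
50 -35 53.8 | 50 10 54.4 | -60 -35 55.0 | -60 10 55.1 | 
scene plain 1 x ext [-89.3  87.4] mid -0.9 y 53.4 yaw -0.006 top z 70.2 slope -0.003
scene plain -1 x ext [-89.1  86.9] mid -1.1 y -56.3 yaw -0.007 top z 70.5 slope -0.002
50 -35 54.5 | 50 10 53.4 | -60 -35 54.1 | -60 10 53.7 | 
33.2333
```

Plain tops read 70 mm (nominal 70), level and centred, and the notched tops still read about 54-55 mm. Handing in.

```bash
python3 -c "
from station import manip
print(manip.hand_in())"
```

```text
the job is handed in; nothing more can be done
None
```

I built the crate and handed it in at about 33 s. Both notched slats are down in the runners' notches (slack s about -5 mm), and both plain slats are down on top over the runners.

**Last checks**
- **Notched slats:** tops read 53.4–55.1 mm (nominal 55). They are about 109 mm apart and centred to about 1 mm.
- **Plain slats:** tops read about 70 mm (nominal 70), slope at most 0.004. They sit at tray y of about +54 and -55.5 mm.
- **Bystanders and look-alikes:** they look unmoved in the last picture; I judged this by eye and did not measure it. Only the pale slats were handled.

**What disagreed or went wrong**
- **Missed first grasp:** the real fingertips sit 20–30 mm higher than the reported TCP, so the fingers shut above the first slat. I reopened, felt my way down and took heights from the grasp on the counter instead. The slat was not visibly moved.
- **Wrist pitch:** it crept up to about 0.1 rad over the run. I allowed for it in the placing.
- **Cameras:** the two views disagree by 2–3 mm sideways, within the tolerances.

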